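# Ready the cobbler's thread rack

### The job

Get the cobbler's thread rack ready for stitching: take the red cap with the white knob off the steel wax pot and seat it in the blue cap holder, and thread the square spools lying on the stall onto the rack's rod in the order black, green, yellow, red, blue, starting with the one nearest the upright and leaving out any colour that is not there. Then push the violet end cap fully onto the rod's tip. Leave everything else on the stall where it is.

Things in the scene. Friction and masses are not known exactly. Their poses are not given: they have to be found in the camera images.
- spool_black_center (a point): centre of the spool of black thread: a square wooden spool, 40 x 40 mm flanges, 34 mm long along its own x axis, wound nearly flush with black thread; an 18 mm square hole runs right through along its x axis. It starts lying on a flat side with the hole level, centre 20 mm above the stall top. Both ends are alike. About 45 g. May be absent
- spool_green_center (a point): centre of the spool of green thread: a square wooden spool, 40 x 40 mm flanges, 34 mm long along its own x axis, wound nearly flush with green thread; an 18 mm square hole runs right through along its x axis. It starts lying on a flat side with the hole level, centre 20 mm above the stall top. Both ends are alike. About 45 g. May be absent
- spool_yellow_center (a point): centre of the spool of yellow thread: a square wooden spool, 40 x 40 mm flanges, 34 mm long along its own x axis, wound nearly flush with yellow thread; an 18 mm square hole runs right through along its x axis. It starts lying on a flat side with the hole level, centre 20 mm above the stall top. Both ends are alike. About 45 g. May be absent
- spool_red_center (a point): centre of the spool of red thread: a square wooden spool, 40 x 40 mm flanges, 34 mm long along its own x axis, wound nearly flush with red thread; an 18 mm square hole runs right through along its x axis. It starts lying on a flat side with the hole level, centre 20 mm above the stall top. Both ends are alike. About 45 g. May be absent
- spool_blue_center (a point): centre of the spool of blue thread: a square wooden spool, 40 x 40 mm flanges, 34 mm long along its own x axis, wound nearly flush with blue thread; an 18 mm square hole runs right through along its x axis. It starts lying on a flat side with the hole level, centre 20 mm above the stall top. Both ends are alike. About 45 g. May be absent
- endcap_center (a point): centre of the violet end cap: a square block 36 x 36 mm, 34 mm long along its own x axis, with a thin dark band round it. A blind 16 mm square hole, 26 mm deep, opens in its -x end; its +x end is closed (8 mm thick), so the hole's bottom lies 9 mm from the centre towards +x. Starts lying with the hole level, centre 18 mm above the stall top. About 60 g
- rod_root (a point): point on the axis of the thread rack's level steel rod where the rod leaves its blue upright. The rod is 10 mm thick, points along this point's x axis (z up), stands 100 mm above the stall top, and is free for 220 mm from the upright to its round tip. The upright is 50 mm wide and ends 18 mm above the rod's axis; the rack's foot is a plate 12 mm thick under the rod. The rack is screwed down
- rod_tip (a point): the free tip of the rod, 220 mm along x from rod_root, same axes
- potcap_knob (a point): middle of the white knob of the wax pot's loose cap: knob 20 mm across, 18 mm tall, upright; below it (9 to 15 mm below this point) a red disc 58 mm across, and below that a round grey plug 40 mm across and 8 mm deep (its bottom 23 mm below this point) that sits loosely in the pot's mouth. About 50 g
- pot_rim (a point): centre of the mouth of the steel wax pot, 45 mm above the stall top: outside 60 mm, mouth 48 mm across. Screwed down. The cap's disc rests on this rim at first
- holder_rim (a point): centre of the mouth of the blue cap holder, a low round cup: rim 20 mm above the stall top, 68 mm outside, mouth 48 mm across, 15 mm deep. With the cap seated its plug is in the mouth, its disc rests on the rim and its knob's middle is 15 mm above this point. Screwed down
- tin: bystander: round green polish tin with a steel lid, 53 mm across, 26 mm tall, origin under its centre; stands among the spools
- heel: bystander: black rubber shoe heel, 60 mm, 18 mm thick, origin under it
- brush: bystander: brush lying beside the cap holder and wax pot
- hammer: bystander: hammer lying on the right
- awl: bystander: awl with a handle, lying beyond the spools
- bottle: bystander: white bottle with a yellow cap, 44 mm across, 110 mm tall, origin under it
- reel: bystander: reel of copper-coloured thread standing upright, round flanges 50 mm, 60 mm tall, origin under it
Things that resemble listed ones, but are neither listed nor needed, are in the scene too. Leave any turquoise look-alike of the part that bears spool_yellow_center alone.

How it is judged:
By the outcome, as a careful person would: the job done as asked, in the order asked, and still so for the second after the job is handed in, with the robot touching nothing.
Of spool_black, spool_green, spool_yellow, spool_red, spool_blue only 3 to 5 are there at a start; the rules pass over those that are not, and their reading is None.
At some moment in a run one of spool_black, spool_green, spool_yellow, spool_red, spool_blue, endcap may be knocked a few centimetres aside while the robot is not near it.
It also fails if it takes over 210 s, if anything falls off the work surface, if the arm or the gripper's body presses on something with over 40 N, if the wrist force passes 120 N, or if a joint passes its speed limit or range.

### The arm

A 6-joint arm with a two-finger parallel gripper is mounted at the origin on the work surface. World frame = base frame: x ahead of the robot, y to its left, z up, the work surface at z = 0. Lengths are in m, angles in rad, forces in N, time in s.
With the tool pointing down it reaches from about 0.275 to 0.725 m from the base axis. Payload 15.9 kg.
Tool frame: the origin (TCP) lies midway between the tips of the shut fingers; the grasp point (between the pads) lies 19 mm behind it; z points along the fingers, x is the direction in which the jaws open and shut, and the axes are right-handed (so a half turn about z gives the same grasp; the last joint's range is limited). The gripper opens to 85 mm and grips with 20 to 120 N. Pads are 22 mm wide; open, the fingers measure 114 mm over their backs; the gripper's body (76 mm by 85 mm) begins 54 mm behind the grasp point. The pads swing forward as they close: fully open they stand 13 mm farther back than shut.
Start: joints at [-1.24, 0.213, -0.034, 1.323, 0, 1.571], TCP at [0.162, -0.473, 0.231] pointing down, gripper open.
Joint ranges: [-2.98, 2.98], [-0.74, 1.72], [-1.14, 1.35], [-2.1, 2.04], [-1.57, 1.44], [-3.14, 3.14]. Speed limits (rad/s): [1.89, 1.89, 2.39, 2.57, 3.14, 3.14].

### API

Orientations are given as a 3x3 rotation matrix whose columns are the frame's x, y, z axes.
In Python, from bench import status, eyes, arm, models gives the robot as it stands.
- The arm moves only by the tool play_rows, never from a script. Its arguments are lists of equal length, an entry for each row: "hand": the opening in per cent of the stroke, from 0 (shut) to 100 (fully open); "slide": the shift along the world's x, y, z in m, a list of three; "turn": the turn about the world's z in degrees. In form: {"hand": [hand, ...], "slide": [[x, y, z], ...], "turn": [turn, ...]}. A call has 1 to 12 rows; each row is the pose to reach, as a shift and turn from the pose commanded when the call began; what a row does not reach only later rows make up. A row lasts 1/12 s, in which the tool goes at most 41.7 mm and 7.16 degrees, less where a joint would pass 70% of its speed; a pose out of reach is approached as far as the arm can. A call with a gripper value outside its range is refused whole. The fingers move at their own pace and stop on an object; "squeeze" is the grip in N (left out, the last holds). Time passes only in rows, so rows that repeat a pose let the fingers close. It gives the time, the measured TCP pose, the force and the opening at its end, in the units of the state.
- status.observe(): the state, without advancing time (a new reading comes with each control period).
- eyes.camera(name): name is "side" or "top"; returns the picture (420x560x3 uint8, red, green, blue); there is no depth.
- eyes.camera_model(name): a dict with "mtx" (3x3 intrinsics, pixels), "R" (3x3) and "t" (3): a world point X has camera coordinates R X + t. Camera axes: x right, y down, z forward; pixel columns grow to the right and rows downward; lengths in m; the calibration is good to about 2 mm. A picture is of the moment at which its call begins. camera_model takes no time and is no camera call.
- arm.hand_in(): hands the job in, once; it reports no verdict.
Trained networks look in the newest picture that a camera, given by its name, has taken for a name from the list of things; names that differ only in an ending like _2 or _b are one class to them, and where a whole thing is asked for, a point or a joint stands for the part that bears it (a point fixed in the world has none). Each returns a list of dicts, best first, with "confidence" (0 to 1); they miss things now and then, are a little off and sometimes report something else, mostly with a low value. They report only what shows in the picture. A call takes as long as a camera call. They do not tell look-alikes from the thing itself.
- models.search_frame(camera, thing): "location" ([x, y, z] in m, in the coordinates of the camera as it stood for that picture, good to about 4 mm: the middle of the surface that is visible of it).
The state is a dict: "clock": time; "joints": joint angles; "qvel": joint speeds; "tau": joint torques, N m; "tcp_pos": TCP position; "tool_rot": TCP orientation; "contact_force": force on the tool from outside, world axes, zero at the start; "ft_torque": the same for the moment, N m; "grip_width": finger opening in m.
Only numpy, scipy, OpenCV 4.12 (cv2) and the standard library are available. Lean on these libraries where they do the work, as an engineer would, in place of code of your own. Each camera call takes 0.05 s, during which the arm holds its last target. There are 200 camera calls.

## Working session

There is one attempt and no reset: what is moved stays moved. The work goes in short steps, Python scripts to look and compute and a tool call to move; the robot and the scene stay as the last step left them, time stands still between calls to the robot, and variables do not carry over. Pictures are saved under pics/ and viewed, about 12 in all and at most 16, crops included, and the job is handed in when it is done.

Besides the shell and the picture viewer there is one more tool, called after "Request:" in YAML: its name, and indented under it one key for each argument. play_rows: Moves the arm, as the interface text tells. Its arguments: {"type":"object","properties":{"hand":{"type":"array"},"slide":{"type":"array"},"turn":{"type":"array"},"squeeze":{"type":"number"}},"required":["hand","slide","turn"]}

```bash
ls; mkdir -p pics; python3 - <<'E'
from bench import status, eyes, arm, models
import cv2,numpy as np
for n in("top","side"):
    p=eyes.camera(n); cv2.imwrite(f"pics/{n}0.png",cv2.resize(p[:,:,::-1],(784,588),interpolation=cv2.INTER_CUBIC))
    m=eyes.camera_model(n); print(n,np.round(m["mtx"],1).tolist(),np.round(m["R"],3).tolist(),np.round(m["t"],3).tolist(), "C",np.round(-np.array(m["R"]).T@np.array(m["t"]),3))
    R=np.array(m["R"]);t=np.array(m["t"])
    for th in ["spool_black_center","spool_green_center","spool_yellow_center","spool_red_center","spool_blue_center","endcap_center","potcap_knob","pot_rim","holder_rim","rod_root","rod_tip","tin"]:
        r=models.search_frame(n,th)
        for d in r[:3]:
            X=np.array(d["location"]); px=m["mtx"]@X
            print(th,round(d["confidence"],2),np.round(R.T@(X-t),3),np.round(px[:2]/px[2]*1.4))
print(status.observe())
E
```

```text
pics
top [[483.2, 0.0, 276.2], [0.0, 483.2, 213.8], [0.0, 0.0, 1.0]] [[-0.01, -1.0, 0.003], [-0.975, 0.009, -0.22], [0.22, -0.006, -0.976]] [-0.024, 0.577, 1.191] C [ 0.301 -0.022  1.289]
spool_black_center 0.74 [ 0.646 -0.08   0.035] [412. 268.]
spool_yellow_center 0.77 [ 0.438 -0.172  0.038] [464. 375.]
spool_yellow_center 0.77 [ 0.391 -0.236  0.039] [501. 400.]
spool_yellow_center 0.75 [ 0.358 -0.036  0.04 ] [391. 420.]
spool_red_center 0.67 [ 0.558 -0.169  0.039] [460. 312.]
spool_blue_center 0.68 [ 0.451 -0.062  0.038] [405. 369.]
spool_blue_center 0.37 [ 0.684 -0.19   0.021] [468. 250.]
endcap_center 0.6 [ 0.567 -0.277  0.036] [517. 307.]
potcap_knob 0.91 [0.449 0.209 0.053] [257. 370.]
pot_rim 0.46 [0.43  0.192 0.03 ] [268. 382.]
holder_rim 0.69 [0.432 0.079 0.007] [330. 381.]
rod_root 0.57 [0.585 0.246 0.011] [244. 303.]
rod_tip 0.77 [0.579 0.245 0.013] [244. 306.]
tin 0.84 [ 0.555 -0.054  0.026] [399. 315.]
side [[520.3, 0.0, 274.6], [0.0, 520.3, 214.5], [0.0, 0.0, 1.0]] [[-0.767, -0.642, 0.0], [-0.365, 0.435, -0.823], [0.528, -0.631, -0.568]] [0.399, 0.289, 0.962] C [-0.097
[... 1052 characters left out ...]
 1.32346749e+00,
        9.92651431e-07,  1.57077175e+00]), 'qvel': array([ 0.00043319,  0.00086141, -0.00126827,  0.00083643, -0.00031537,
       -0.00077655]), 'tau': array([-2.10405677e-03, -6.85951853e+01,  4.87324727e+01,  1.19315093e-03,
       -1.62257124e-04, -1.07116765e-05]), 'tcp_pos': array([ 0.16239981, -0.47289058,  0.23130606]), 'tool_rot': array([[ 3.24822789e-01, -9.45774897e-01,  1.03077784e-05],
       [-9.45774897e-01, -3.24822789e-01, -2.69589935e-05],
       [ 2.88453406e-05, -9.91942568e-07, -1.00000000e+00]]), 'contact_force': array([-0.02402636,  0.62256612, -0.58263338]), 'ft_torque': array([-0.00199418, -0.0297898 ,  0.00357094]), 'grip_width': 0.08570385567610023}
```

View pics/top0.png

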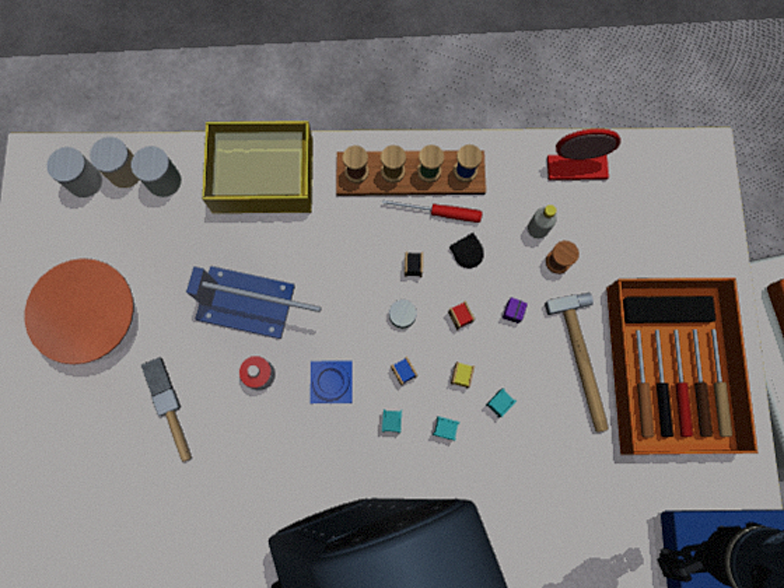

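View pics/side0.png

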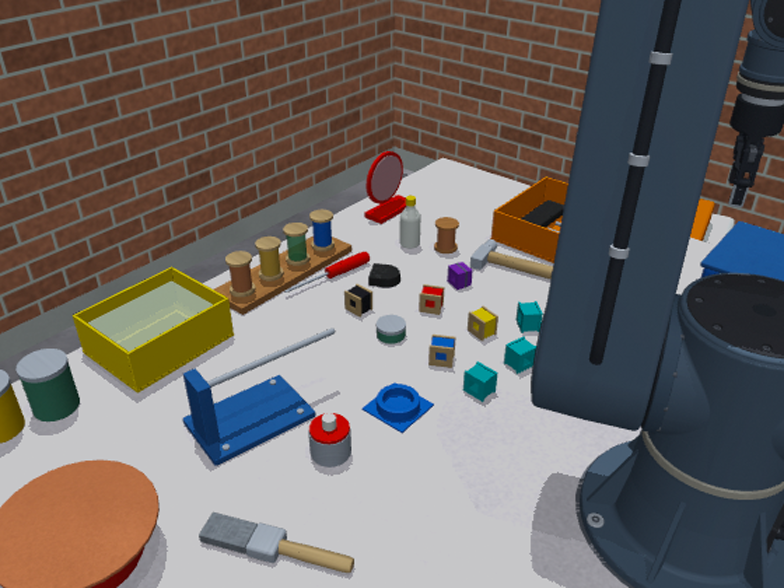

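Top view (784-px image): black (414,264), red (461,315), blue (403,371), yellow (462,374), violet cap (515,309). Turquoise decoys are at (391,421), (446,429) and (501,403), and there is no green spool. The pot cap is at (257,371), the holder at (331,381), and the rod runs from (200,285) to (321,308). The red, yellow, blue and black cubes have wooden flanges, so they match the description. Next I'll look at an enlarged crop.

```bash
cat > h.py <<'E'
from bench import status, eyes, arm, models
import cv2,numpy as np
def cam(n):
    m=eyes.camera_model(n); return np.array(m["mtx"]),np.array(m["R"]),np.array(m["t"])
def ray(n,uv):
    K,R,t=cam(n); d=R.T@np.linalg.solve(K,[uv[0],uv[1],1.]); return -R.T@t,d
def onz(n,uv,z):
    C,d=ray(n,uv); return C+d*(z-C[2])/d[2]
def proj(n,X):
    K,R,t=cam(n); p=(np.atleast_2d(X)@R.T+t)@K.T; return p[:,:2]/p[:,2:]
E
python3 - <<'E'
from h import *
p=eyes.camera("top")[:,:,::-1]; np.save("top.npy",p); s=eyes.camera("side")[:,:,::-1]; np.save("side.npy",s)
a=cv2.resize(p[170:315,265:375],None,fx=4,fy=4,interpolation=cv2.INTER_CUBIC)
b=cv2.resize(s[180:290,240:395],None,fx=5,fy=5,interpolation=cv2.INTER_CUBIC)
cv2.imwrite("pics/a.png",a); cv2.imwrite("pics/b.png",b)
E
```

```text
(no output)
```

View pics/a.png

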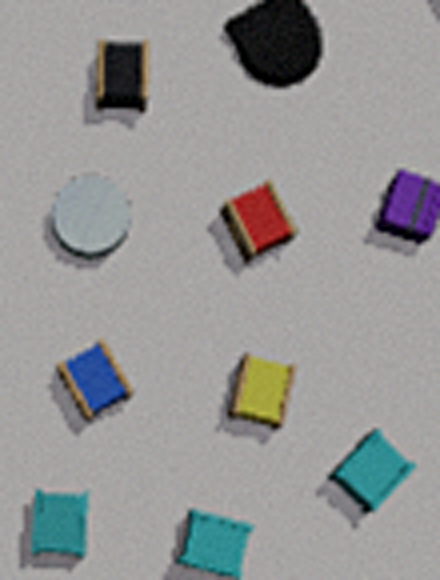

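View pics/b.png

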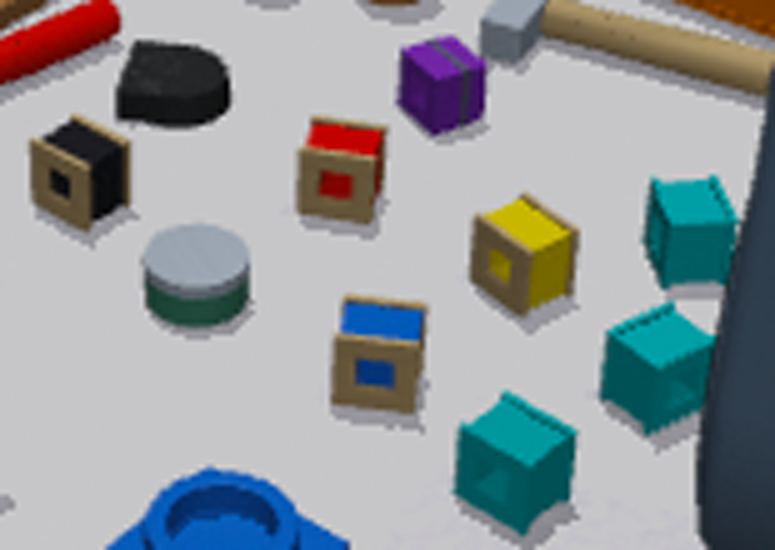

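Crop: black, red, yellow and blue spools have wooden flanges with the hole axis roughly along image x, and the turquoise ones are decoys. The violet end cap's hole shows on its left (+y) face at side crop (428,95). Now I'll fit boxes to the spools and measure the fixtures.

```bash
cat >> h.py <<'E'
from scipy.optimize import minimize
S=6
def fgmask(img):
    hsv=cv2.cvtColor(cv2.resize(img,None,fx=S,fy=S,interpolation=cv2.INTER_CUBIC),cv2.COLOR_BGR2HSV)
    return ((hsv[...,1]>60)|(hsv[...,2]<60)).astype(np.uint8)
def fitbox(imgs,x,y,yaw,L,W,zc=None,win=55):
    """imgs {cam: BGR}; joint silhouette fit of an LxWxW box; returns x,y,yaw(deg),cost"""
    H=W
    data={}
    for n,im in imgs.items():
        u,v=proj(n,[x,y,W/2])[0]; r=win//3
        u0,v0=int(u)-r,int(v)-r
        M=fgmask(im[v0:v0+2*r,u0:u0+2*r]); k,lab,st,ce=cv2.connectedComponentsWithStats(M)
        d=[np.linalg.norm(ce[i]-[S*r,S*r])-0.02*st[i,4]**.5*10 if st[i,4]>400 else 1e9 for i in range(k)]; d[0]=1e9
        data[n]=(u0,v0,lab==int(np.argmin(d)))
    c=np.array([[a,b,e] for a in(-1,1) for b in(-1,1) for e in(0,2)],float)*[L/2,W/2,H/2]
    def cost(q):
        th=np.deg2rad(q[2]); R2=np.array([[np.cos(th),-np.sin(th)],[np.sin(th),np.cos(th)]])
        P=c.copy(); P[:,:2]=c[:,:2]@R2.T+np.array(q[:2])/1000; tot=0
        for n,(u0,v0,M) in data.items():
            p=(proj(n,P)-[u0,v0]+.5)*S-.5
            I=np.zeros(M.shape,np.uint8); cv2.fillConvexPoly(I,cv2.convexHull((p*16).round().astype(np.int32)),1,shift=4)
            I=I>0; tot+=1-(I&M).sum()/(I|M).sum()
        return tot
    best=None
    for dy in(-12,0,12):
        r=minimize(cost,[x*1e3,y*1e3,yaw+dy],method="Nelder-Mead",options=dict(initial_simplex=[[x*1e3,y*1e3,yaw+dy],[x*1e3+8,y*1e3,yaw+dy],[x*1e3,y*1e3+8,yaw+dy],[x*1e3,y*1e3,yaw+dy+10]],xatol=.05,fatol=1e-5))
        if best is None or r.fun<best.fun: best=r
    return np.round(best.x,1),round(best.fun,3)
def snap(): return {n:np.ascontiguousarray(eyes.camera(n)[:,:,::-1]) for n in("top","side")}
E
python3 - <<'E'
from h import *
im={"top":np.load("top.npy"),"side":np.load("side.npy")}
for n,a in dict(black=(.64,-.077,-90,.034,.04),red=(.55,-.165,-60,.034,.04),blue=(.445,-.057,-60,.034,.04),yellow=(.43,-.166,-100,.034,.04),cap=(.555,-.27,-105,.034,.036)).items():
    print(n,fitbox(im,*a),[fitbox({k:im[k]},*a)[0] for k in im])
p=im["top"]; c=cv2.resize(p[180:295,125:260],None,fx=5,fy=5,interpolation=cv2.INTER_CUBIC)
cv2.imwrite("pics/c.png",c)
c=cv2.resize(im["side"][225:340,120:310],None,fx=4,fy=4,interpolation=cv2.INTER_CUBIC)
cv2.imwrite("pics/d.png",c)
E
```

```text
black (array([653.8, -81.9, -92.3]), np.float64(0.285)) [array([656.9, -81.7, -94.1]), array([652.2, -82.5, -98.4])]
red (array([ 552.9, -171.3,  -65.9]), np.float64(0.288)) [array([ 554.9, -170.6,  -64.2]), array([ 549.6, -171.1,  -59.7])]Traceback (most recent call last):
  File "<stdin>", line 4, in <module>
  File "h.py", line 37, in fitbox
    r=minimize(cost,[x*1e3,y*1e3,yaw+dy],method="Nelder-Mead",options=dict(initial_simplex=[[x*1e3,y*1e3,yaw+dy],[x*1e3+8,y*1e3,yaw+dy],[x*1e3,y*1e3+8,yaw+dy],[x*1e3,y*1e3,yaw+dy+10]],xatol=.05,fatol=1e-5))
    res = _minimize_neldermead(fun, x0, args, callback, bounds=bounds,
                               **options)
    fxr = func(xr)
    fx = function(np.copy(x), *(wrapper_args + args))
  File "h.py", line 31, in cost
    p=(proj(n,P)-[u0,v0]+.5)*S-.5
       ~~~~^^^^^
  File "h.py", line 10, in proj
    K,R,t=cam(n); p=(np.atleast_2d(X)@R.T+t)@K.T; return p[:,:2]/p[:,2:]
          ~~~^^^
  File "h.py", line 4, in cam
    m=eyes.camera_model(n); return np.array(m["mtx"]),np.array(m["R"]),np.array(m["t"])
ValueError: time passes only in moves, steps and waits
```

```bash
sed -i 's/^def cam(n):/from functools import lru_cache\n@lru_cache\ndef cam(n):/' h.py
cat > run.py <<'E'
from h import *
im={"top":np.load("top.npy"),"side":np.load("side.npy")}
for n,a in dict(black=(.65,-.08,-92,.034,.04),red=(.55,-.17,-62,.034,.04),blue=(.445,-.057,-60,.034,.04),yellow=(.43,-.166,-100,.034,.04),cap=(.555,-.27,-105,.034,.036)).items():
    print(n,fitbox(im,*a),[fitbox({k:im[k]},*a)[0] for k in im])
p=im["top"]; c=cv2.resize(p[180:295,125:260],None,fx=5,fy=5,interpolation=cv2.INTER_CUBIC)
cv2.imwrite("pics/c.png",c)
c=cv2.resize(im["side"][225:340,120:310],None,fx=4,fy=4,interpolation=cv2.INTER_CUBIC)
m=fgmask(im["side"][180:290,240:395]); m=cv2.resize(m,(390,277))*255
c=np.vstack([c,np.pad(cv2.cvtColor(m,cv2.COLOR_GRAY2BGR),((0,0),(0,c.shape[1]-390),(0,0)))])[:600]
m=fgmask(p[170:240,265:375]); m=cv2.resize(m,(330,140*3//2))*255; c[-(m.shape[0]-100):,400:400+330]=m[:-100,:,None] if False else c[-(m.shape[0]-100):,400:400+330]
cv2.imwrite("pics/d.png",c[:,:800])
E
python3 run.py
```

```text
black (array([653.8, -81.8, -92.3]), np.float64(0.285)) [array([657.5, -81.7, -94. ]), array([652. , -82.7, -99.5])]
red (array([ 553. , -171.2,  -64.6]), np.float64(0.288)) [array([ 554.9, -170.8,  -63.4]), array([ 549.7, -171. ,  -59.2])]
blue (array([447.9, -60.5, -60.7]), np.float64(0.873)) [array([449.3, -60.4, -59.5]), array([444.3, -59.4, -56.9])]
yellow (array([ 439.4, -169.1, -105.7]), np.float64(0.276)) [array([ 441.1, -169.2, -107.6]), array([ 436.8, -169.5, -113. ])]
cap (array([ 563.3, -274.8, -111.1]), np.float64(0.289)) [array([ 564.4, -274.6, -112.4]), array([ 559. , -273.8, -114.4])]
```

View pics/c.png

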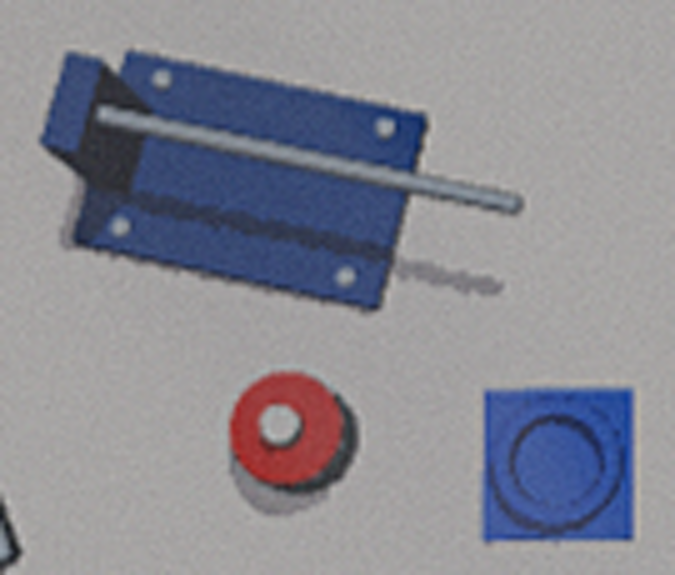

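View pics/d.png

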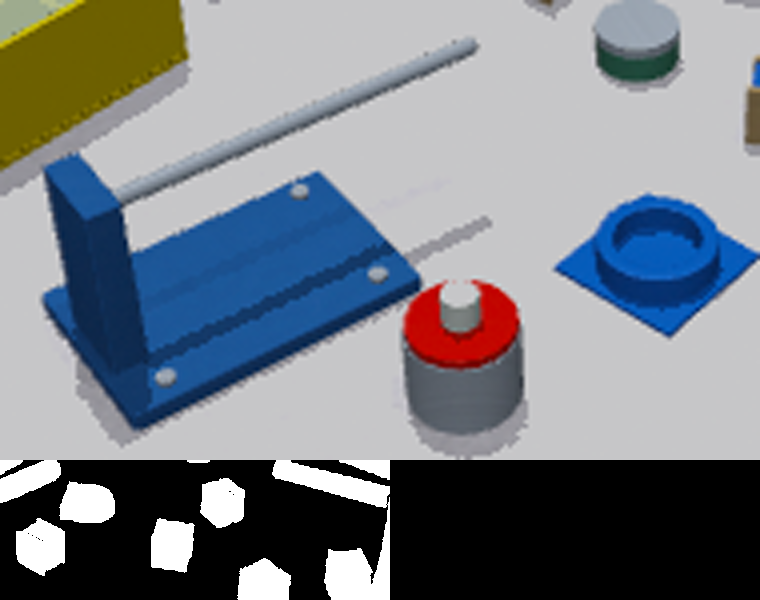

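```bash
cat > m2.py <<'E'
from h import *
T=lambda a,b:((a+.5)/5-.5+125,(b+.5)/5-.5+180)
D=lambda a,b:((a+.5)/4-.5+120,(b+.5)/4-.5+225)
for n,t,d,z in [("root",(105,114),(120,198),.1),("tip",(517,204),(472,45),.1),("holder",(557,462),(658,240),.02),("disc",(286,430),(461,324),.051),("knobtop",(280,420),(461,291),.0690)]:
    print(n,np.round(onz("top",T(*t),z)*1e3,1)[:2],np.round(onz("side",D(*d),z)*1e3,1)[:2])
E
python3 m2.py
```

```text
root [602.  301.4] [595.2 296.2]
tip [553.4  92.1] [547.9  92. ]
holder [431.9  77.2] [425.9  79.8]
disc [446.5 213.8] [440.9 216.5]
knobtop [449.4 213.6] [443.4 212.8]
```

The two cameras disagree by a steady 5 mm or so in x, so I average them for now and refine while the arm is nearby. The rod direction is -103.05° in both. First I'll move toward the pot.

Request:
play_rows:
  hand: [100, 100, 100, 100, 100, 100, 100, 100, 100, 100, 100, 100]
  slide:
    - [0.284, 0.687, 0.0]
    - [0.284, 0.687, 0.0]
    - [0.284, 0.687, 0.0]
    - [0.284, 0.687, 0.0]
    - [0.284, 0.687, 0.0]
    - [0.284, 0.687, 0.0]
    - [0.284, 0.687, 0.0]
    - [0.284, 0.687, 0.0]
    - [0.284, 0.687, 0.0]
    - [0.284, 0.687, 0.0]
    - [0.284, 0.687, 0.0]
    - [0.284, 0.687, 0.0]
  turn: [58, 58, 58, 58, 58, 58, 58, 58, 58, 58, 58, 58]
  squeeze: 30

```text
clock: 2.4
tcp_pos: [0.346, -0.03, 0.2316]
tool_rot: [[0.974, -0.226, 0.001], [-0.226, -0.974, -0.0], [0.001, -0.0, -1.0]]
contact_force: [1.2, -0.6, 0.5]
grip_width: 0.0852
```

Request:
play_rows:
  hand: [60, 60, 60, 60, 60, 60, 60, 60, 60, 60, 60, 60]
  slide:
    - [0.1, 0.244, 0.0]
    - [0.1, 0.244, 0.0]
    - [0.1, 0.244, 0.0]
    - [0.1, 0.244, 0.0]
    - [0.1, 0.244, 0.0]
    - [0.1, 0.244, 0.0]
    - [0.1, 0.244, 0.0]
    - [0.1, 0.244, 0.0]
    - [0.1, 0.244, -0.04]
    - [0.1, 0.244, -0.08]
    - [0.1, 0.244, -0.1]
    - [0.1, 0.244, -0.1]
  turn: [0, 0, 0, 0, 0, 0, 0, 0, 0, 0, 0, 0]

```text
clock: 3.4
tcp_pos: [0.4432, 0.2105, 0.1275]
tool_rot: [[0.974, -0.226, -0.006], [-0.226, -0.974, -0.003], [-0.005, 0.004, -1.0]]
contact_force: [-0.6, -0.2, -0.8]
grip_width: 0.0515
```

```bash
python3 - <<'E'
from h import *
o=status.observe(); print(o["tcp_pos"],o["grip_width"])
s=snap(); t=o["tcp_pos"]
for n in s:
    im=s[n]; print(n,"tcp px",proj(n,t),"knobtop pred",proj(n,[.446,.214,.069]))
u=proj("side",t)[0].astype(int); u2=proj("top",t)[0].astype(int)
A=cv2.resize(s["side"][u[1]-50:u[1]+60,u[0]-40:u[0]+40],None,fx=5,fy=5,interpolation=cv2.INTER_CUBIC)
B=cv2.resize(s["top"][u2[1]-60:u2[1]+50,u2[0]-35:u2[0]+35],None,fx=5,fy=5,interpolation=cv2.INTER_CUBIC)
for im,n,c0 in((A,"side",(u[0]-40,u[1]-50)),(B,"top",(u2[0]-35,u2[1]-60))):
    p=(proj(n,t)[0]-c0+.5)*5; cv2.drawMarker(im,tuple(p.astype(int)),(0,255,0),0,12)
cv2.imwrite("pics/e.png",np.hstack([A,B]))
E
```

```text
[0.44315021 0.21048265 0.12745545] 0.05152949062146071
top tcp px [[177.19831329 263.29528917]] knobtop pred [[180.38906729 264.96068662]]
side tcp px [[234.47462034 274.29109164]] knobtop pred [[233.47744211 297.108069  ]]
```

View pics/e.png

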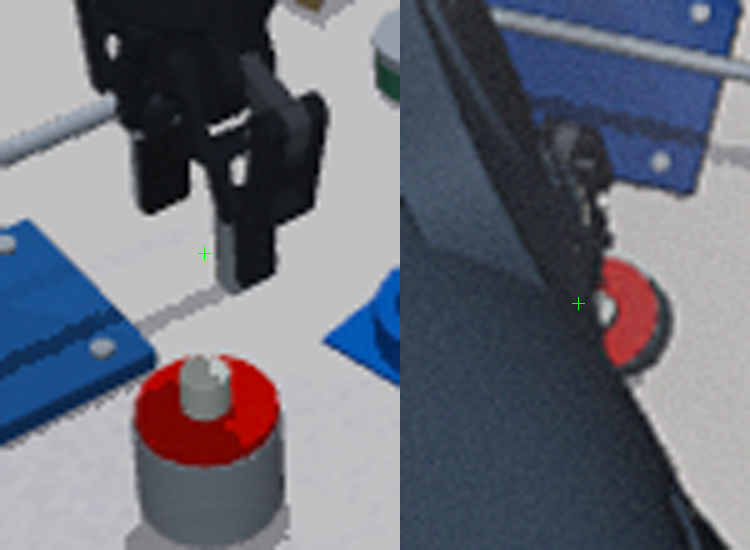

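Request:
play_rows:
  hand: [60, 60, 60, 60, 60, 60, 60]
  slide:
    - [0, 0, -0.03]
    - [0, 0, -0.05]
    - [0, 0, -0.06]
    - [0, 0, -0.068]
    - [0, 0, -0.072]
    - [0, 0, -0.072]
    - [0, 0, -0.072]
  turn: [0, 0, 0, 0, 0, 0, 0]

```text
clock: 4.08
tcp_pos: [0.4464, 0.2124, 0.0603]
tool_rot: [[0.974, -0.226, 0.001], [-0.226, -0.974, 0.001], [0.001, -0.001, -1.0]]
contact_force: [0.4, -0.2, 0.4]
grip_width: 0.0512
```

Request:
play_rows:
  hand: [60, 60, 20, 10, 0, 0, 0, 0, 0, 0]
  slide:
    - [0, 0, -0.005]
    - [0, 0, -0.005]
    - [0, 0, -0.005]
    - [0, 0, -0.005]
    - [0, 0, -0.005]
    - [0, 0, -0.005]
    - [0, 0, -0.005]
    - [0, 0, -0.005]
    - [0, 0, -0.005]
    - [0, 0, -0.005]
  turn: [0, 0, 0, 0, 0, 0, 0, 0, 0, 0]
  squeeze: 40

```text
clock: 4.92
tcp_pos: [0.4459, 0.2122, 0.0547]
tool_rot: [[0.974, -0.226, 0.0], [-0.226, -0.974, 0.0], [0.0, -0.0, -1.0]]
contact_force: [-1.4, -1.1, 5.1]
grip_width: 0.0182
```

Request:
play_rows:
  hand: [0, 0, 0, 0, 0, 0, 0, 0, 0, 0, 0]
  slide:
    - [0, 0, 0.02]
    - [0, 0, 0.04]
    - [0, 0, 0.05]
    - [-0.004, -0.04, 0.05]
    - [-0.008, -0.08, 0.05]
    - [-0.012, -0.12, 0.04]
    - [-0.015, -0.1365, 0.03]
    - [-0.015, -0.1365, 0.02]
    - [-0.015, -0.1365, 0.01]
    - [-0.015, -0.1365, 0.01]
    - [-0.015, -0.1365, 0.01]
  turn: [0, 0, 0, 0, 0, 0, 0, 0, 0, 0, 0]

```text
clock: 5.83
tcp_pos: [0.4304, 0.0756, 0.0641]
tool_rot: [[0.974, -0.226, -0.001], [-0.226, -0.974, -0.0], [-0.001, 0.0, -1.0]]
contact_force: [1.4, -0.3, -0.7]
grip_width: 0.0179
```

```bash
python3 - <<'E'
from h import *
o=status.observe(); print(o["tcp_pos"],o["grip_width"],o["contact_force"])
s=snap(); t=o["tcp_pos"]
def crop(n,X,r,f):
    u=proj(n,X)[0].astype(int); im=cv2.resize(s[n][u[1]-r:u[1]+r,u[0]-r:u[0]+r],None,fx=f,fy=f,interpolation=cv2.INTER_CUBIC)
    print(n,u-r); return im
cv2.imwrite("pics/f.png",np.hstack([crop("side",[.43,.08,.03],33,6),crop("top",[.43,.08,.03],33,6)]))
E
```

```text
[0.43044014 0.07560469 0.06412422] 0.01790837976832975 [ 1.39861633 -0.27065232 -0.74561471]
side [249 247]
top [201 239]
```

View pics/f.png

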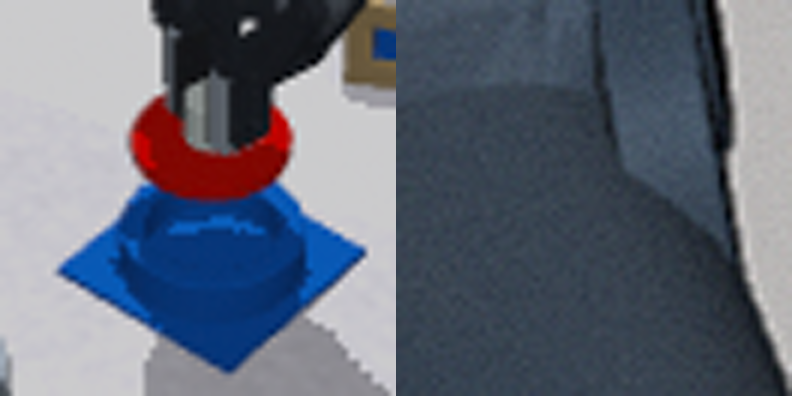

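```bash
python3 - <<'E'
from h import *
from scipy.optimize import least_squares
th=np.linspace(0,2*np.pi,180)
def ext(x,y,r,z0,z1,o=(249,247)):
    P=np.vstack([np.c_[x+r*np.cos(th),y+r*np.sin(th),0*th+z] for z in(z0,z1)])
    p=(proj("side",P)-o+.5)*6-.5
    return p[:,0].min(),p[:,0].max(),p[:,1].max()
f=lambda q:np.array(ext(q[0],q[1],.029,.0544,.0604))-[130,293,200]
r=least_squares(f,[.43,.076]);print("disc via side",r.x,r.fun, "scale px/mm",6*520/1000)
# holder: outer at rim only left/right; 
g=lambda q:np.array(ext(q[0],q[1],.034,.004,.020))-[119,307,322]
r=least_squares(g,[.43,.08]);print("holder via side",r.x,r.fun)
print(ext(.4259,.0798,.034,.004,.020))
E
```

```text
disc via side [0.43033318 0.0760646 ] [-0.30962583  0.30935912 -0.01953019] scale px/mm 3.12
holder via side [0.42764316 0.07785302] [-0.18817783  0.18799095 -0.01306396]
(np.float64(118.9847285997397), np.float64(307.7214156024935), np.float64(327.1724900645245))
```

The side camera's fit of the held disc agrees with the TCP to 0.5 mm, so the side camera is right and the top camera reads about +5 mm in x. I correct by (-3.5, +3) mm, then lower.

Request:
play_rows:
  hand: [0, 0, 0, 0, 0, 0, 0, 0, 0]
  slide:
    - [-0.0035, 0.003, 0]
    - [-0.0035, 0.003, 0]
    - [-0.0035, 0.003, -0.01]
    - [-0.0035, 0.003, -0.018]
    - [-0.0035, 0.003, -0.024]
    - [-0.0035, 0.003, -0.029]
    - [-0.0035, 0.003, -0.032]
    - [-0.0035, 0.003, -0.034]
    - [-0.0035, 0.003, -0.034]
  turn: [0, 0, 0, 0, 0, 0, 0, 0, 0]

```text
clock: 6.68
tcp_pos: [0.4273, 0.0786, 0.0301]
tool_rot: [[0.974, -0.226, -0.0], [-0.226, -0.974, -0.0], [-0.0, 0.0, -1.0]]
contact_force: [0.4, -0.7, -1.1]
grip_width: 0.0181
```

Request:
play_rows:
  hand: [50, 50, 50, 50, 100, 100, 100, 100, 100, 100, 100, 100]
  slide:
    - [0, 0, 0]
    - [0, 0, 0]
    - [0, 0, 0.02]
    - [0, 0, 0.06]
    - [0, 0, 0.1]
    - [0, 0, 0.12]
    - [0.225, -0.161, 0.12]
    - [0.225, -0.161, 0.12]
    - [0.225, -0.161, 0.12]
    - [0.225, -0.161, 0.12]
    - [0.225, -0.161, 0.12]
    - [0.225, -0.161, 0.12]
  turn: [0, 0, 0, 0, 0, 0, 7, 7, 7, 7, 7, 7]

```text
clock: 7.68
tcp_pos: [0.6312, -0.0678, 0.1504]
tool_rot: [[0.994, -0.106, 0.0], [-0.106, -0.994, 0.0], [0.0, -0.0, -1.0]]
contact_force: [0.8, 0.6, 0.3]
grip_width: 0.0853
```

```bash
cat > look.py <<'E'
from h import *
import sys
SP=dict(black=(.652,-.082,-94,.034,.04),red=(.55,-.171,-62,.034,.04),blue=(.444,-.06,-58,.034,.04),yellow=(.436,-.1695,-108,.034,.04),cap=(.559,-.274,-112,.034,.036))
s=snap(); np.save("lt.npy",s["top"]); np.save("ls.npy",s["side"])
o=status.observe(); print(o["clock"],o["tcp_pos"].round(4),o["grip_width"].round(4),o["contact_force"].round(1))
for n in sys.argv[1:]:
    print(n,"side",*fitbox({"side":s["side"]},*SP[n]),"top(x-5.3)",*fitbox({"top":s["top"]},*SP[n]))
E
python3 look.py black red blue yellow cap; python3 - <<'E'
from h import *
cv2.imwrite("pics/g.png",np.load("ls.npy"))
E
```

```text
Traceback (most recent call last):
  File "look.py", line 5, in <module>
    o=status.observe(); print(o["clock"],o["tcp_pos"].round(4),o["grip_width"].round(4),o["contact_force"].round(1))
                                                               ^^^^^^^^^^^^^^^^^^^^^
AttributeError: 'float' object has no attribute 'round'
```

View pics/g.png

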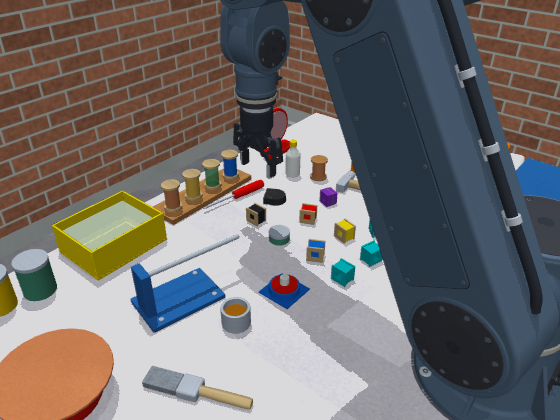

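The cap is seated in the holder at (285,285), and the gripper is near the black spool.

```bash
sed -i 's/o\["grip_width"\].round(4)/round(o["grip_width"],4)/' look.py; python3 look.py black red blue yellow cap
```

```text
7.8833 [ 0.6301 -0.067   0.1494] 0.0848 [-0.   1.4  0.4]
black side [ 652.3  -82.5 -101.2] 0.13 top(x-5.3) [ 672.1  -71.  -150.1] 0.798
red side [ 549.7 -171.   -59.2] 0.078 top(x-5.3) [ 574.4 -193.1  -73.4] 0.797
blue side [444.6 -59.1 -55.5] 0.538 top(x-5.3) [464.2 -76.5 -68. ] 0.814
yellow side [ 436.3 -169.5 -118.1] 0.099 top(x-5.3) [ 435.  -189.   -92.3] 0.794
cap side [ 558.7 -274.1 -114.7] 0.059 top(x-5.3) [ 564.  -274.7 -112.9] 0.111
```

Request:
play_rows:
  hand: [70, 70, 70, 70, 70, 70, 70, 70, 70]
  slide:
    - [0.022, -0.0155, 0]
    - [0.022, -0.0155, -0.03]
    - [0.022, -0.0155, -0.06]
    - [0.022, -0.0155, -0.09]
    - [0.022, -0.0155, -0.11]
    - [0.022, -0.0155, -0.125]
    - [0.022, -0.0155, -0.135]
    - [0.022, -0.0155, -0.139]
    - [0.022, -0.0155, -0.139]
  turn: [1, 1, 1, 1, 1, 1, 1, 1, 1]

```text
clock: 8.63
tcp_pos: [0.6514, -0.0813, 0.0114]
tool_rot: [[0.996, -0.087, -0.001], [-0.087, -0.996, 0.0], [-0.001, -0.0, -1.0]]
contact_force: [-0.3, -0.1, 0.0]
grip_width: 0.0598
```

Request:
play_rows:
  hand: [30, 20, 10, 10, 10, 10, 10, 10]
  slide:
    - [0, 0, 0]
    - [0, 0, 0]
    - [0, 0, 0]
    - [0, 0, 0]
    - [0, 0, 0]
    - [0, 0, 0.02]
    - [0, 0, 0.04]
    - [0, 0, 0.06]
  turn: [0, 0, 0, 0, 0, 0, 0, 0]
  squeeze: 40

```text
clock: 9.3
tcp_pos: [0.652, -0.0818, 0.0728]
tool_rot: [[0.996, -0.088, 0.0], [-0.088, -0.996, -0.0], [0.0, -0.0, -1.0]]
contact_force: [0.0, -0.1, 0.2]
grip_width: 0.0392
```

Request:
play_rows:
  hand: [10, 10, 10, 10, 10, 10, 10, 10, 10, 10, 10, 10]
  slide:
    - [0, 0, 0.02]
    - [-0.03, 0.033, 0.02]
    - [-0.06, 0.066, 0.02]
    - [-0.09, 0.1, 0.02]
    - [-0.114, 0.13, 0.02]
    - [-0.114, 0.13, 0.02]
    - [-0.114, 0.13, 0.018]
    - [-0.114, 0.13, 0.018]
    - [-0.114, 0.13, 0.018]
    - [-0.114, 0.13, 0.018]
    - [-0.114, 0.13, 0.018]
    - [-0.114, 0.13, 0.018]
  turn: [-4, -8, -8, -8, -8, -8, -8, -8, -8, -8, -8, -8]

```text
clock: 10.3
tcp_pos: [0.5383, 0.0476, 0.0892]
tool_rot: [[0.974, -0.227, -0.0], [-0.227, -0.974, -0.0], [-0.0, 0.0, -1.0]]
contact_force: [-0.1, 1.0, -0.1]
grip_width: 0.0392
```

```bash
python3 look.py; python3 - <<'E'
from h import *
for n,X in(("ls",None),):
    s=np.load("ls.npy"); u=proj("side",[.55,.09,.1])[0].astype(int); print(u)
    c=s[u[1]-45:u[1]+55,u[0]-75:u[0]+55]; cv2.imwrite("pics/h.png",cv2.resize(c,None,fx=6,fy=6,interpolation=cv2.INTER_CUBIC))
    print("off",u-[75,45])
E
```

```text
10.4 [0.5381 0.0478 0.0892] 0.0393 [ 0.6 -0.5 -0.3]
[237 235]
off [162 190]
```

View pics/h.png

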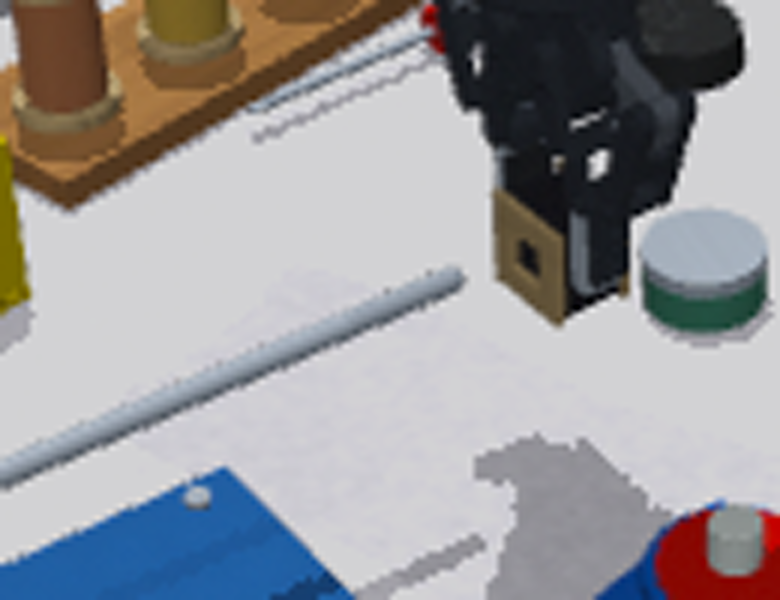

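```bash
python3 - <<'E'
from h import *
d=np.array([-.2258,-.9742,0]); t=np.array([.5381,.0478,.0892])
P=lambda X:((proj("side",X)[0]-[162,190]+.5)*6-.5).round(1)
c=t+[0,0,.0095]
print("hole pred",P(c-.017*d),"obs 528,257")
l=np.array([.974,-.2265,0])
for a in(-.02,.02):
  for b in(-.02,.02): print("corner",P(c-.017*d+a*l+[0,0,b]))
tip=np.array([.5479,.092,.1]); print("tip",P(tip),"rod at .17",P(tip-.17*d))
print("d/dz",P(c+[0,0,.001])-P(c),"d/dl",P(c+.001*l)-P(c))
s=np.load("lt.npy"); 
for X in(c,tip): print(proj("top",X+[.0053,0,0]))
E
```

```text
hole pred [519.6 252.2] obs 528,257
corner [552.1 321.7]
corner [549.6 234. ]
corner [491.  269.7]
corner [487.3 182.9]
tip [456.3 277.7] rod at .17 [ 35.9 460.4]
d/dz [ 0.  -2.2] d/dl [-1.5 -1.3]
[[245.64288595 224.23098186]]
[[228.04375598 220.47032411]]
```

```bash
python3 - <<'E'
from h import *
s=np.load("lt.npy"); c=s[185:260,180:280]; cv2.imwrite("pics/i.png",cv2.resize(c,None,fx=7,fy=7,interpolation=cv2.INTER_CUBIC))
E
```

View pics/i.png

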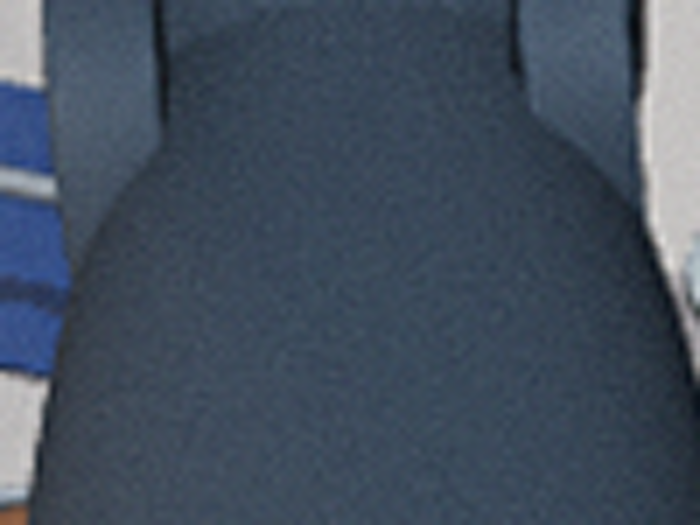

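```bash
python3 - <<'E'
from h import *
s=np.load("side.npy").astype(int); l=np.load("ls.npy").astype(int)
# rod centreline in unobstructed image: blue-ish grey darker than table
g=cv2.cvtColor(np.load("side.npy"),cv2.COLOR_BGR2GRAY).astype(float)
pts=[]
d=np.array([-.2258,-.9742,0]); tip=np.array([.5479,.092,.1])
for a in np.linspace(.02,.13,25):
    u,v=proj("side",tip-a*d)[0]; c=int(round(u)); rows=np.arange(int(v)-8,int(v)+9); col=g[rows,c]; bg=np.median(np.r_[col[:3],col[-3:]])
    w=np.clip(bg-col-8,0,None); 
    if w.sum()>30: pts.append((c,(rows*w).sum()/w.sum(),(w>10).sum()))
pts=np.array(pts); k=np.polyfit(pts[:,0],pts[:,1],1); print("line",k,"resid",np.abs(np.polyval(k,pts[:,0])-pts[:,1]).max(),pts[:,2].mean())
# predicted line of current model
q=proj("side",np.array([tip-.02*d,tip-.13*d])); print("model minus fit px",q[:,1]-np.polyval(k,q[:,0]))
# hole
c=l[224:243,242:260]; b=c.sum(2); 
sub=cv2.resize(np.load("ls.npy")[224:243,242:260],None,fx=6,fy=6,interpolation=cv2.INTER_CUBIC); gg=cv2.cvtColor(sub,cv2.COLOR_BGR2GRAY)
n,lab,st,ce=cv2.connectedComponentsWithStats((gg<70).astype(np.uint8))
for i in range(1,n): print(st[i],(ce[i]+.5)/6-.5+[242,224])
i=min(range(1,n),key=lambda i:np.linalg.norm(ce[i]-[50,54])); u,v=(ce[i]+.5)/6-.5+[242,224]
print("hole",u,v,"line there",np.polyval(k,u))
E
```

```text
line [ -0.43402934 339.60996674] resid 0.31330091151747297 5.68
model minus fit px [-0.60184231 -0.57610907]
[  44    0   64  114 2204] [255.54726255 230.5884755 ]
[ 36  34  26  40 688] [249.73570736 232.44573643]
[23 73  1  1  1] [245.41666667 235.75      ]
hole 249.7357073643411 232.44573643410854 line there 231.21734306981415
```

Request:
play_rows:
  hand: [10, 10, 10, 10, 10, 10, 10, 10]
  slide:
    - [0, 0, 0.0018]
    - [0.0023, 0.0097, 0.0018]
    - [0.0045, 0.0195, 0.0018]
    - [0.0068, 0.0292, 0.0018]
    - [0.009, 0.039, 0.0018]
    - [0.0113, 0.0487, 0.0018]
    - [0.0135, 0.0585, 0.0018]
    - [0.0135, 0.0585, 0.0018]
  turn: [0, 0, 0, 0, 0, 0, 0, 0]

```text
clock: 11.07
tcp_pos: [0.5518, 0.1088, 0.091]
tool_rot: [[0.975, -0.224, 0.0], [-0.224, -0.975, 0.0], [0.0, -0.0, -1.0]]
contact_force: [0.6, -0.7, -0.2]
grip_width: 0.0395
```

Request:
play_rows:
  hand: [10, 10, 10, 10, 10, 10, 10, 10, 10, 10, 10, 10]
  slide:
    - [0.0038, 0.0164, 0]
    - [0.0076, 0.0327, 0]
    - [0.0114, 0.0491, 0]
    - [0.0152, 0.0655, 0]
    - [0.019, 0.0818, 0]
    - [0.0228, 0.0982, 0]
    - [0.0266, 0.1146, 0]
    - [0.0304, 0.1309, 0]
    - [0.0342, 0.1473, 0]
    - [0.0375, 0.162, 0]
    - [0.0395, 0.1705, 0]
    - [0.0395, 0.1705, 0]
  turn: [0, 0, 0, 0, 0, 0, 0, 0, 0, 0, 0, 0]

```text
clock: 12.07
tcp_pos: [0.591, 0.2785, 0.0908]
tool_rot: [[0.975, -0.224, -0.0], [-0.224, -0.975, 0.0], [-0.0, -0.0, -1.0]]
contact_force: [1.1, 0.2, -0.0]
grip_width: 0.0397
```

Request:
play_rows:
  hand: [10, 10, 10, 60, 60, 60, 60, 60, 60, 60, 60, 60]
  slide:
    - [0.0009, 0.0039, 0]
    - [0.0018, 0.0078, 0]
    - [0.0018, 0.0078, 0]
    - [0.0018, 0.0078, 0]
    - [0.0018, 0.0078, 0]
    - [0.0018, 0.0078, 0.01]
    - [0.0018, 0.0078, 0.04]
    - [0.0018, 0.0078, 0.07]
    - [-0.01, -0.03, 0.07]
    - [-0.155, -0.448, 0.07]
    - [-0.155, -0.448, 0.07]
    - [-0.155, -0.448, 0.07]
  turn: [0, 0, 0, 0, 0, 0, 0, 0, 0, -3, -3, -3]

```text
clock: 13.07
tcp_pos: [0.5392, 0.1276, 0.1621]
tool_rot: [[0.961, -0.276, 0.001], [-0.276, -0.961, 0.0], [0.001, -0.0, -1.0]]
contact_force: [1.0, -0.6, 0.9]
grip_width: 0.051
```

Request:
play_rows:
  hand: [70, 70, 70, 70, 70, 70, 70, 70, 70, 70]
  slide:
    - [-0.1, -0.292, 0]
    - [-0.1, -0.292, 0]
    - [-0.1, -0.292, 0]
    - [-0.1, -0.292, 0]
    - [-0.1, -0.292, 0]
    - [-0.1, -0.292, 0]
    - [-0.1, -0.292, 0]
    - [-0.1, -0.292, 0]
    - [-0.1, -0.292, 0]
    - [-0.1, -0.292, 0]
  turn: [0, 0, 0, 0, 0, 0, 0, 0, 0, 0]

```text
clock: 13.9
tcp_pos: [0.4397, -0.1639, 0.1619]
tool_rot: [[0.96, -0.279, 0.001], [-0.279, -0.96, -0.0], [0.001, -0.0, -1.0]]
contact_force: [-0.4, 0.1, 0.9]
grip_width: 0.0601
```

```bash
python3 look.py yellow red cap blue; python3 - <<'E'
from h import *
cv2.imwrite("pics/j.png",np.load("ls.npy"))
E
```

```text
14.0 [ 0.4402 -0.1625  0.1616] 0.0596 [ 1.1  0.2 -0.3]
yellow side [ 436.9 -169.9 -113.2] 0.099 top(x-5.3) [ 453.3 -195.   -92.3] 0.793
red side [ 549.7 -171.   -59.2] 0.076 top(x-5.3) [ 568.1 -192.7  -72.3] 0.695
cap side [ 558.7 -274.2 -115.6] 0.06 top(x-5.3) [ 569.1 -298.8  -90.5] 0.811
blue side [444.6 -59.4 -56.2] 0.537 top(x-5.3) [451.3 -62.1 -69.4] 0.286
```

View pics/j.png

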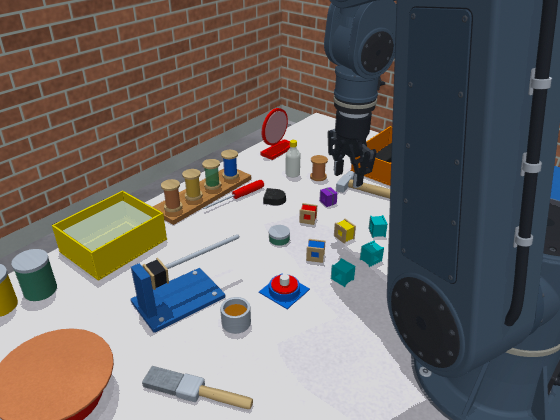

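Black hangs against the upright at (157,272) and the cap is in the holder. Next is yellow.

Request:
play_rows:
  hand: [70, 70, 70, 70, 70, 70, 70, 70, 70, 70]
  slide:
    - [-0.0037, -0.0072, 0]
    - [-0.0037, -0.0072, -0.03]
    - [-0.0037, -0.0072, -0.06]
    - [-0.0037, -0.0072, -0.09]
    - [-0.0037, -0.0072, -0.115]
    - [-0.0037, -0.0072, -0.135]
    - [-0.0037, -0.0072, -0.145]
    - [-0.0037, -0.0072, -0.15]
    - [-0.0037, -0.0072, -0.151]
    - [-0.0037, -0.0072, -0.151]
  turn: [-1, -1, -1, -1, -1, -1, -1, -1, -1, -1]

```text
clock: 14.83
tcp_pos: [0.4366, -0.17, 0.0105]
tool_rot: [[0.956, -0.293, 0.0], [-0.293, -0.956, -0.0], [0.0, 0.0, -1.0]]
contact_force: [0.1, 1.0, -0.0]
grip_width: 0.0598
```

Request:
play_rows:
  hand: [30, 20, 10, 10, 10, 10, 10, 10, 10, 10, 10]
  slide:
    - [0, 0, 0]
    - [0, 0, 0]
    - [0, 0, 0]
    - [0, 0, 0]
    - [0, 0, 0]
    - [0, 0, 0.02]
    - [0, 0, 0.04]
    - [0, 0, 0.08]
    - [0, 0, 0.11]
    - [0, 0, 0.11]
    - [0, 0, 0.11]
  turn: [0, 0, 0, 0, 0, 0, 0, 0, 0, 0, 0]

```text
clock: 15.75
tcp_pos: [0.4376, -0.1707, 0.1222]
tool_rot: [[0.956, -0.293, 0.004], [-0.293, -0.956, -0.002], [0.004, 0.0, -1.0]]
contact_force: [1.3, -0.8, -0.9]
grip_width: 0.0394
```

Request:
play_rows:
  hand: [10, 10, 10, 10, 10, 10, 10, 10, 10, 10, 10, 10]
  slide:
    - [0.101, 0.2177, 0]
    - [0.101, 0.2177, 0]
    - [0.101, 0.2177, 0]
    - [0.101, 0.2177, 0]
    - [0.101, 0.2177, 0]
    - [0.101, 0.2177, 0]
    - [0.101, 0.2177, 0]
    - [0.101, 0.2177, 0]
    - [0.101, 0.2177, -0.015]
    - [0.101, 0.2177, -0.03]
    - [0.101, 0.2177, -0.03]
    - [0.101, 0.2177, -0.03]
  turn: [4, 4, 4, 4, 4, 4, 4, 4, 4, 4, 4, 4]

```text
clock: 16.75
tcp_pos: [0.5361, 0.0466, 0.0895]
tool_rot: [[0.974, -0.227, -0.002], [-0.227, -0.974, -0.0], [-0.002, 0.001, -1.0]]
contact_force: [-0.4, -0.1, 0.1]
grip_width: 0.0393
```

Request:
play_rows:
  hand: [10, 10, 10, 10, 10, 10, 10, 10]
  slide:
    - [0, 0, 0]
    - [0.0023, 0.0097, 0]
    - [0.0045, 0.0195, 0]
    - [0.0068, 0.0292, 0]
    - [0.009, 0.039, 0]
    - [0.0113, 0.0487, 0]
    - [0.0135, 0.0585, 0]
    - [0.0135, 0.0585, 0]
  turn: [0, 0, 0, 0, 0, 0, 0, 0]

```text
clock: 17.42
tcp_pos: [0.5512, 0.1082, 0.0901]
tool_rot: [[0.975, -0.224, 0.0], [-0.224, -0.975, 0.0], [0.0, -0.0, -1.0]]
contact_force: [0.4, 0.7, -0.5]
grip_width: 0.0397
```

Request:
play_rows:
  hand: [10, 10, 10, 10, 10, 10, 10, 10, 10, 10, 10]
  slide:
    - [0.0034, 0.0146, 0]
    - [0.0068, 0.0292, 0]
    - [0.0102, 0.0438, 0]
    - [0.0135, 0.0585, 0]
    - [0.0169, 0.0731, 0]
    - [0.0203, 0.0877, 0]
    - [0.0237, 0.1023, 0]
    - [0.0271, 0.1169, 0]
    - [0.0305, 0.1316, 0]
    - [0.0323, 0.1393, 0]
    - [0.0323, 0.1393, 0]
  turn: [0, 0, 0, 0, 0, 0, 0, 0, 0, 0, 0]

```text
clock: 18.33
tcp_pos: [0.5832, 0.2473, 0.0898]
tool_rot: [[0.975, -0.224, 0.0], [-0.224, -0.975, 0.0], [-0.0, -0.0, -1.0]]
contact_force: [-0.2, 0.4, -0.3]
grip_width: 0.0394
```

Request:
play_rows:
  hand: [60, 60, 60, 60, 60, 60, 60, 60, 60, 60, 60, 60]
  slide:
    - [0, 0, 0]
    - [0, 0, 0]
    - [0, 0, 0.01]
    - [0, 0, 0.04]
    - [0, 0, 0.07]
    - [0, 0, 0.07]
    - [-0.033, -0.4183, 0.07]
    - [-0.033, -0.4183, 0.07]
    - [-0.033, -0.4183, 0.07]
    - [-0.033, -0.4183, 0.07]
    - [-0.033, -0.4183, 0.07]
    - [-0.033, -0.4183, 0.07]
  turn: [0, 0, 0, 0, 0, 0, 41, 41, 41, 41, 41, 41]

```text
clock: 19.33
tcp_pos: [0.5639, 0.0038, 0.1611]
tool_rot: [[0.883, 0.47, 0.001], [0.47, -0.883, -0.0], [0.001, 0.001, -1.0]]
contact_force: [0.7, 0.0, -0.3]
grip_width: 0.0511
```

Request:
play_rows:
  hand: [70, 70, 70, 70, 70, 70, 70, 70]
  slide:
    - [-0.014, -0.17, 0]
    - [-0.014, -0.17, 0]
    - [-0.014, -0.17, 0]
    - [-0.014, -0.17, 0]
    - [-0.014, -0.17, 0]
    - [-0.014, -0.17, 0]
    - [-0.014, -0.17, 0]
    - [-0.014, -0.17, 0]
  turn: [0, 0, 0, 0, 0, 0, 0, 0]

```text
clock: 20.0
tcp_pos: [0.5505, -0.1631, 0.1605]
tool_rot: [[0.885, 0.466, 0.0], [0.466, -0.885, 0.0], [0.0, 0.0, -1.0]]
contact_force: [0.6, 0.4, -0.8]
grip_width: 0.0597
```

```bash
python3 look.py red cap blue; python3 - <<'E'
from h import *
# rod check: spool colours on rod
l=np.load("ls.npy"); d=np.array([-.2258,-.9742,0]); tip=np.array([.5479,.092,.1])
for a in(199,159): print(a,proj("side",tip-a/1e3*d+[0,0,.016])[0].round(), l[tuple(proj("side",tip-a/1e3*d+[0,0,.016])[0].astype(int)[::-1])])
E
```

```text
20.1 [ 0.5506 -0.1628  0.1604] 0.0596 [ 0.4  0.7 -1. ]
red side [ 549.8 -171.1  -59.2] 0.078 top(x-5.3) [ 574.4 -193.1  -73.4] 0.798
cap side [ 558.6 -273.9 -116.1] 0.06 top(x-5.3) [ 569.1 -298.8  -90.5] 0.811
blue side [444.7 -59.6 -57.5] 0.532 top(x-5.3) [458.6 -79.9 -45.7] 0.714
199 [153. 266.] [51 43 42]
159 [172. 258.] [  0 209 218]
```

Black, then yellow, are on the rod. Grasping red: shift (-1, -8) mm, down 150 mm.

Request:
play_rows:
  hand: [70, 70, 70, 70, 70, 70, 70, 70, 70, 70]
  slide:
    - [-0.001, -0.008, 0]
    - [-0.001, -0.008, -0.03]
    - [-0.001, -0.008, -0.06]
    - [-0.001, -0.008, -0.09]
    - [-0.001, -0.008, -0.115]
    - [-0.001, -0.008, -0.135]
    - [-0.001, -0.008, -0.145]
    - [-0.001, -0.008, -0.149]
    - [-0.001, -0.008, -0.15]
    - [-0.001, -0.008, -0.15]
  turn: [0, 0, 0, 0, 0, 0, 0, 0, 0, 0]

```text
clock: 20.93
tcp_pos: [0.5501, -0.1722, 0.011]
tool_rot: [[0.885, 0.466, 0.001], [0.466, -0.885, -0.0], [0.001, 0.001, -1.0]]
contact_force: [0.5, -0.6, -0.5]
grip_width: 0.0598
```

Request:
play_rows:
  hand: [30, 20, 10, 10, 10, 10, 10, 10, 10, 10, 10]
  slide:
    - [0, 0, 0]
    - [0, 0, 0]
    - [0, 0, 0]
    - [0, 0, 0]
    - [0, 0, 0]
    - [0, 0, 0.02]
    - [0, 0, 0.04]
    - [0, 0, 0.08]
    - [0, 0, 0.11]
    - [0, 0, 0.11]
    - [0, 0, 0.11]
  turn: [0, 0, 0, 0, 0, 0, 0, 0, 0, 0, 0]

```text
clock: 21.85
tcp_pos: [0.5509, -0.1725, 0.1227]
tool_rot: [[0.885, 0.465, 0.004], [0.465, -0.885, -0.001], [0.003, 0.003, -1.0]]
contact_force: [0.5, 0.1, -2.0]
grip_width: 0.0395
```

Request:
play_rows:
  hand: [10, 10, 10, 10, 10, 10, 10, 10, 10, 10, 10, 10]
  slide:
    - [-0.0122, 0.2197, 0]
    - [-0.0122, 0.2197, 0]
    - [-0.0122, 0.2197, 0]
    - [-0.0122, 0.2197, 0]
    - [-0.0122, 0.2197, 0]
    - [-0.0122, 0.2197, 0]
    - [-0.0122, 0.2197, 0]
    - [-0.0122, 0.2197, 0]
    - [-0.0122, 0.2197, 0]
    - [-0.0122, 0.2197, -0.03]
    - [-0.0122, 0.2197, -0.03]
    - [-0.0122, 0.2197, -0.03]
  turn: [-40.8, -40.8, -40.8, -40.8, -40.8, -40.8, -40.8, -40.8, -40.8, -40.8, -40.8, -40.8]

```text
clock: 22.85
tcp_pos: [0.536, 0.0466, 0.0892]
tool_rot: [[0.974, -0.226, -0.003], [-0.226, -0.974, -0.0], [-0.003, 0.001, -1.0]]
contact_force: [0.1, -1.3, -1.2]
grip_width: 0.0393
```

Request:
play_rows:
  hand: [10, 10, 10, 10, 10, 10, 10, 10, 10]
  slide:
    - [0, 0, 0]
    - [0, 0, 0]
    - [0.0023, 0.0097, 0]
    - [0.0045, 0.0195, 0]
    - [0.0068, 0.0292, 0]
    - [0.009, 0.039, 0]
    - [0.0113, 0.0487, 0]
    - [0.0135, 0.0585, 0]
    - [0.0135, 0.0585, 0]
  turn: [0, 0, 0, 0, 0, 0, 0, 0, 0]

```text
clock: 23.6
tcp_pos: [0.5511, 0.1083, 0.0901]
tool_rot: [[0.975, -0.224, 0.0], [-0.224, -0.975, 0.0], [0.0, -0.0, -1.0]]
contact_force: [0.3, 1.0, 0.1]
grip_width: 0.0394
```

Request:
play_rows:
  hand: [10, 10, 10, 10, 10, 10, 10, 10, 10]
  slide:
    - [0.0034, 0.0146, 0]
    - [0.0068, 0.0292, 0]
    - [0.0102, 0.0438, 0]
    - [0.0135, 0.0585, 0]
    - [0.0169, 0.0731, 0]
    - [0.0203, 0.0877, 0]
    - [0.0222, 0.096, 0]
    - [0.0235, 0.1013, 0]
    - [0.0235, 0.1013, 0]
  turn: [0, 0, 0, 0, 0, 0, 0, 0, 0]

```text
clock: 24.35
tcp_pos: [0.5744, 0.2085, 0.0899]
tool_rot: [[0.974, -0.225, -0.0], [-0.225, -0.974, 0.0], [-0.0, -0.0, -1.0]]
contact_force: [0.6, 0.4, -0.6]
grip_width: 0.0397
```

Request:
play_rows:
  hand: [60, 60, 60, 60, 60, 60, 70, 70, 70, 70, 70, 70]
  slide:
    - [0, 0, 0]
    - [0, 0, 0]
    - [0, 0, 0.01]
    - [0, 0, 0.04]
    - [0, 0, 0.07]
    - [0, 0, 0.07]
    - [-0.13, -0.268, 0.07]
    - [-0.13, -0.268, 0.07]
    - [-0.13, -0.268, 0.07]
    - [-0.13, -0.268, 0.07]
    - [-0.13, -0.268, 0.07]
    - [-0.13, -0.268, 0.07]
  turn: [0, 0, 0, 0, 0, 0, 44, 44, 44, 44, 44, 44]

```text
clock: 25.35
tcp_pos: [0.4682, -0.0111, 0.161]
tool_rot: [[0.878, 0.479, 0.001], [0.479, -0.878, -0.0], [0.001, 0.001, -1.0]]
contact_force: [0.6, -0.9, -0.3]
grip_width: 0.0598
```

```bash
python3 look.py blue cap; python3 - <<'E'
from h import *
l=np.load("ls.npy"); d=np.array([-.2258,-.9742,0]); tip=np.array([.5479,.092,.1])
for a in(199,159,120): print(a, l[tuple(proj("side",tip-a/1e3*d+[0,0,.016])[0].astype(int)[::-1])])
E
```

```text
25.45 [ 0.4674 -0.0132  0.1613] 0.0598 [ 0.9 -0.1 -0. ]
blue side [444.4 -59.5 -56.4] 0.537 top(x-5.3) [464.2 -76.5 -68. ] 0.814
cap side [ 561.8 -274.4 -106. ] 0.443 top(x-5.3) [ 564.3 -274.8 -112.7] 0.104
199 [46 39 39]
159 [  0 199 208]
120 [  6  20 207]
```

Request:
play_rows:
  hand: [70, 70, 70, 70, 70, 70, 70, 70, 70, 70, 70, 70]
  slide:
    - [-0.0228, -0.046, 0]
    - [-0.0228, -0.046, 0]
    - [-0.0228, -0.046, 0]
    - [-0.0228, -0.046, -0.03]
    - [-0.0228, -0.046, -0.06]
    - [-0.0228, -0.046, -0.09]
    - [-0.0228, -0.046, -0.115]
    - [-0.0228, -0.046, -0.135]
    - [-0.0228, -0.046, -0.145]
    - [-0.0228, -0.046, -0.15]
    - [-0.0228, -0.046, -0.151]
    - [-0.0228, -0.046, -0.151]
  turn: [3, 3, 3, 3, 3, 3, 3, 3, 3, 3, 3, 3]

```text
clock: 26.45
tcp_pos: [0.4472, -0.055, 0.0097]
tool_rot: [[0.855, 0.519, 0.001], [0.519, -0.855, -0.0], [0.0, 0.0, -1.0]]
contact_force: [-0.1, 0.1, 1.1]
grip_width: 0.0595
```

Request:
play_rows:
  hand: [30, 20, 10, 10, 10, 10, 10, 10, 10, 10, 10]
  slide:
    - [0, 0, 0]
    - [0, 0, 0]
    - [0, 0, 0]
    - [0, 0, 0]
    - [0, 0, 0]
    - [0, 0, 0.02]
    - [0, 0, 0.04]
    - [0, 0, 0.08]
    - [0, 0, 0.11]
    - [0, 0, 0.11]
    - [0, 0, 0.11]
  turn: [0, 0, 0, 0, 0, 0, 0, 0, 0, 0, 0]

```text
clock: 27.37
tcp_pos: [0.4481, -0.0554, 0.1213]
tool_rot: [[0.855, 0.519, 0.004], [0.519, -0.855, -0.0], [0.003, 0.003, -1.0]]
contact_force: [0.6, 0.1, -0.4]
grip_width: 0.0398
```

Request:
play_rows:
  hand: [10, 10, 10, 10, 10, 10, 10, 10, 10, 10, 10, 10]
  slide:
    - [0.0905, 0.1027, 0]
    - [0.0905, 0.1027, 0]
    - [0.0905, 0.1027, 0]
    - [0.0905, 0.1027, 0]
    - [0.0905, 0.1027, 0]
    - [0.0905, 0.1027, 0]
    - [0.0905, 0.1027, 0]
    - [0.0905, 0.1027, 0]
    - [0.0905, 0.1027, -0.02]
    - [0.0905, 0.1027, -0.0297]
    - [0.0905, 0.1027, -0.0297]
    - [0.0905, 0.1027, -0.0297]
  turn: [-44.3, -44.3, -44.3, -44.3, -44.3, -44.3, -44.3, -44.3, -44.3, -44.3, -44.3, -44.3]

```text
clock: 28.37
tcp_pos: [0.5364, 0.0473, 0.0889]
tool_rot: [[0.975, -0.224, -0.002], [-0.224, -0.975, -0.0], [-0.002, 0.001, -1.0]]
contact_force: [-0.2, -0.5, 0.2]
grip_width: 0.0395
```

Request:
play_rows:
  hand: [10, 10, 10, 10, 10, 10, 10, 10, 10]
  slide:
    - [0, 0, 0]
    - [0, 0, 0]
    - [0.0023, 0.0097, 0]
    - [0.0045, 0.0195, 0]
    - [0.0068, 0.0292, 0]
    - [0.009, 0.039, 0]
    - [0.0113, 0.0487, 0]
    - [0.0135, 0.0585, 0]
    - [0.0135, 0.0585, 0]
  turn: [0, 0, 0, 0, 0, 0, 0, 0, 0]

```text
clock: 29.12
tcp_pos: [0.5511, 0.108, 0.0894]
tool_rot: [[0.975, -0.223, 0.0], [-0.223, -0.975, 0.0], [0.0, -0.0, -1.0]]
contact_force: [0.6, 0.6, -1.1]
grip_width: 0.0394
```

Probing the clearance here tells me the rod's lateral offset before the tighter end cap.

Request:
play_rows:
  hand: [10, 10, 10]
  slide:
    - [0.0015, -0.0003, 0]
    - [0.0029, -0.0007, 0]
    - [0.0029, -0.0007, 0]
  turn: [0, 0, 0]

```text
clock: 29.37
tcp_pos: [0.5538, 0.1048, 0.0895]
tool_rot: [[0.974, -0.225, 0.0], [-0.225, -0.974, -0.0], [0.0, 0.0, -1.0]]
contact_force: [0.5, -0.2, -0.3]
grip_width: 0.0395
```

Request:
play_rows:
  hand: [10, 10, 10, 10, 10]
  slide:
    - [-0.0015, 0.0003, 0]
    - [-0.0029, 0.0007, 0]
    - [-0.0044, 0.001, 0]
    - [-0.0058, 0.0014, 0]
    - [-0.0058, 0.0014, 0]
  turn: [0, 0, 0, 0, 0]

```text
clock: 29.78
tcp_pos: [0.5489, 0.1061, 0.0899]
tool_rot: [[0.974, -0.226, 0.003], [-0.226, -0.974, -0.001], [0.003, 0.0, -1.0]]
contact_force: [8.2, -4.0, -4.9]
grip_width: 0.0394
```

Request:
play_rows:
  hand: [10, 10, 10, 10, 10]
  slide:
    - [0.0015, -0.0003, 0]
    - [0.0029, -0.0007, 0]
    - [0.0029, -0.0007, 0.0015]
    - [0.0029, -0.0007, 0.003]
    - [0.0029, -0.0007, 0.003]
  turn: [0, 0, 0, 0, 0]

```text
clock: 30.2
tcp_pos: [0.5507, 0.106, 0.0928]
tool_rot: [[0.974, -0.225, 0.0], [-0.225, -0.974, 0.0], [0.0, -0.0, -1.0]]
contact_force: [-0.6, -0.5, -0.3]
grip_width: 0.0395
```

Request:
play_rows:
  hand: [10, 10, 10, 10, 10]
  slide:
    - [0, 0, -0.0015]
    - [0, 0, -0.003]
    - [0, 0, -0.0045]
    - [0, 0, -0.006]
    - [0, 0, -0.006]
  turn: [0, 0, 0, 0, 0]

```text
clock: 30.62
tcp_pos: [0.5506, 0.106, 0.0863]
tool_rot: [[0.974, -0.225, -0.0], [-0.225, -0.974, 0.0], [-0.0, 0.0, -1.0]]
contact_force: [-0.4, -0.6, -0.2]
grip_width: 0.0393
```

Contact came at -2.2 mm lateral, so the rod lies about +1.7 mm lateral of my model. Z is centred. I correct for that, then slide blue in.

Request:
play_rows:
  hand: [10, 10, 10, 10, 10, 10, 10, 10, 10]
  slide:
    - [0.0017, -0.0004, 0.003]
    - [0.0017, -0.0004, 0.003]
    - [0.0047, 0.0126, 0.003]
    - [0.0077, 0.0256, 0.003]
    - [0.0107, 0.0386, 0.003]
    - [0.0137, 0.0516, 0.003]
    - [0.0157, 0.0602, 0.003]
    - [0.0168, 0.065, 0.003]
    - [0.0168, 0.065, 0.003]
  turn: [0, 0, 0, 0, 0, 0, 0, 0, 0]

```text
clock: 31.37
tcp_pos: [0.5676, 0.1723, 0.0893]
tool_rot: [[0.975, -0.224, -0.0], [-0.224, -0.975, 0.0], [-0.0, -0.0, -1.0]]
contact_force: [-0.2, 0.5, -0.6]
grip_width: 0.0394
```

Request:
play_rows:
  hand: [60, 60, 60, 60, 60, 60, 70, 70, 70, 70, 70, 70]
  slide:
    - [0, 0, 0]
    - [0, 0, 0]
    - [0, 0, 0.01]
    - [0, 0, 0.04]
    - [0, 0, 0.07]
    - [0, 0, 0.07]
    - [-0.009, -0.446, 0.07]
    - [-0.009, -0.446, 0.07]
    - [-0.009, -0.446, 0.07]
    - [-0.009, -0.446, 0.07]
    - [-0.009, -0.446, 0.07]
    - [-0.009, -0.446, 0.07]
  turn: [0, 0, 0, 0, 0, 0, -10, -10, -10, -10, -10, -10]

```text
clock: 32.37
tcp_pos: [0.562, -0.0814, 0.1605]
tool_rot: [[0.92, -0.391, 0.001], [-0.391, -0.92, -0.0], [0.001, -0.0, -1.0]]
contact_force: [0.2, -0.5, -1.1]
grip_width: 0.06
```

Request:
play_rows:
  hand: [70, 70, 70, 70, 70, 70, 70, 70, 70, 70]
  slide:
    - [-0.004, -0.24, 0]
    - [-0.004, -0.24, 0]
    - [-0.004, -0.24, 0]
    - [-0.004, -0.24, 0]
    - [-0.004, -0.24, 0]
    - [-0.004, -0.24, 0]
    - [-0.004, -0.24, 0]
    - [-0.004, -0.24, 0]
    - [-0.004, -0.24, 0]
    - [-0.004, -0.24, 0]
  turn: [0, 0, 0, 0, 0, 0, 0, 0, 0, 0]

```text
clock: 33.2
tcp_pos: [0.5585, -0.3181, 0.16]
tool_rot: [[0.921, -0.39, 0.0], [-0.39, -0.921, -0.0], [0.0, -0.0, -1.0]]
contact_force: [-0.1, 0.3, 0.5]
grip_width: 0.0595
```

```bash
python3 look.py cap; python3 - <<'E'
from h import *
s=np.load("ls.npy")
a=cv2.resize(s[215:305,120:310],None,fx=4,fy=4,interpolation=cv2.INTER_CUBIC)
b=cv2.resize(s[160:216,270:389],None,fx=4,fy=4,interpolation=cv2.INTER_CUBIC)
b=np.pad(b,((0,0),(0,a.shape[1]-b.shape[1]),(0,0)))
cv2.imwrite("pics/k.png",np.vstack([a,b]))
E
```

```text
33.3 [ 0.5586 -0.3179  0.1599] 0.0602 [ 0.1 -0.   0.7]
cap side [ 558.6 -273.9 -114.7] 0.056 top(x-5.3) [ 536.7 -297.5  -92.8] 0.546
```

View pics/k.png

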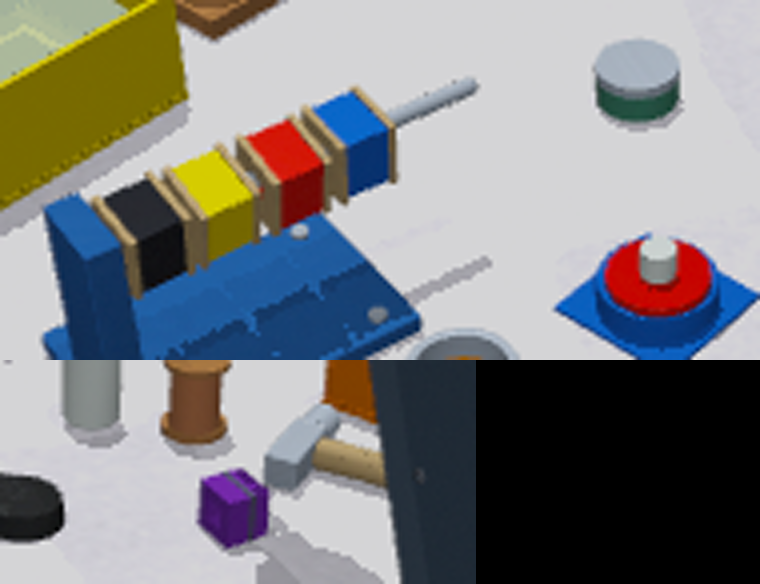

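Order on the rod is black, yellow, red, blue from the upright, and the cap is seated in the holder. The violet cap's hole faces left, toward +y. Grasping it now.

Request:
play_rows:
  hand: [70, 70, 70, 70, 70, 70, 70, 70, 70, 70, 70, 70]
  slide:
    - [0, 0.022, 0]
    - [0, 0.044, 0]
    - [0, 0.044, -0.02]
    - [0, 0.044, -0.05]
    - [0, 0.044, -0.08]
    - [0, 0.044, -0.11]
    - [0, 0.044, -0.13]
    - [0, 0.044, -0.14]
    - [0, 0.044, -0.146]
    - [0, 0.044, -0.149]
    - [0, 0.044, -0.1495]
    - [0, 0.044, -0.1495]
  turn: [0, 0, 0, 0, 0, 0, 0, 0, 0, 0, 0, 0]

```text
clock: 34.3
tcp_pos: [0.5591, -0.2752, 0.0111]
tool_rot: [[0.921, -0.391, 0.001], [-0.391, -0.921, -0.001], [0.002, 0.0, -1.0]]
contact_force: [0.4, -0.2, 0.2]
grip_width: 0.0599
```

Request:
play_rows:
  hand: [30, 20, 10, 10, 10, 10, 10, 10, 10, 10, 10]
  slide:
    - [0, 0, 0]
    - [0, 0, 0]
    - [0, 0, 0]
    - [0, 0, 0]
    - [0, 0, 0]
    - [0, 0, 0.02]
    - [0, 0, 0.04]
    - [0, 0, 0.08]
    - [0, 0, 0.11]
    - [0, 0, 0.11]
    - [0, 0, 0.11]
  turn: [0, 0, 0, 0, 0, 0, 0, 0, 0, 0, 0]

```text
clock: 35.22
tcp_pos: [0.5596, -0.2756, 0.1223]
tool_rot: [[0.92, -0.391, 0.004], [-0.391, -0.92, -0.002], [0.004, 0.0, -1.0]]
contact_force: [0.6, 0.2, -1.3]
grip_width: 0.0353
```

Request:
play_rows:
  hand: [10, 10, 10, 10, 10, 10, 10, 10, 10, 10, 10, 10]
  slide:
    - [-0.0194, 0.3228, 0.01]
    - [-0.0194, 0.3228, 0.01]
    - [-0.0194, 0.3228, 0.01]
    - [-0.0194, 0.3228, 0.01]
    - [-0.0194, 0.3228, 0.01]
    - [-0.0194, 0.3228, 0.01]
    - [-0.0194, 0.3228, 0.01]
    - [-0.0194, 0.3228, 0.01]
    - [-0.0194, 0.3228, 0.01]
    - [-0.0194, 0.3228, 0.01]
    - [-0.0194, 0.3228, 0.01]
    - [-0.0194, 0.3228, 0.01]
  turn: [10, 10, 10, 10, 10, 10, 10, 10, 10, 10, 10, 10]

```text
clock: 36.22
tcp_pos: [0.5388, 0.0468, 0.1295]
tool_rot: [[0.974, -0.226, -0.001], [-0.226, -0.974, -0.0], [-0.001, 0.0, -1.0]]
contact_force: [-0.4, -0.1, -0.8]
grip_width: 0.0357
```

Request:
play_rows:
  hand: [10, 10, 10, 10, 10]
  slide:
    - [0, 0, -0.02]
    - [0, 0, -0.038]
    - [0, 0, -0.038]
    - [0, 0, -0.038]
    - [0, 0, -0.038]
  turn: [0, 0, 0, 0, 0]

```text
clock: 36.63
tcp_pos: [0.5394, 0.0471, 0.0928]
tool_rot: [[0.974, -0.226, 0.001], [-0.226, -0.974, -0.0], [0.001, -0.0, -1.0]]
contact_force: [-0.4, 0.6, 1.2]
grip_width: 0.0356
```

Request:
play_rows:
  hand: [10, 10, 10, 10, 10, 10]
  slide:
    - [0.0023, 0.0097, 0]
    - [0.0045, 0.0195, 0]
    - [0.0056, 0.0244, 0]
    - [0.0068, 0.0292, 0]
    - [0.0079, 0.0341, 0]
    - [0.0079, 0.0341, 0]
  turn: [0, 0, 0, 0, 0, 0]

```text
clock: 37.13
tcp_pos: [0.5471, 0.083, 0.0921]
tool_rot: [[0.975, -0.224, 0.0], [-0.224, -0.975, 0.0], [0.0, -0.0, -1.0]]
contact_force: [-0.1, -0.1, -1.6]
grip_width: 0.0352
```

Request:
play_rows:
  hand: [10, 10, 10, 10, 10]
  slide:
    - [0.0011, 0.0049, 0]
    - [0.0023, 0.0097, 0]
    - [0.0029, 0.0127, 0]
    - [0.0034, 0.0146, 0]
    - [0.0034, 0.0146, 0]
  turn: [0, 0, 0, 0, 0]

```text
clock: 37.55
tcp_pos: [0.5504, 0.0968, 0.092]
tool_rot: [[0.974, -0.225, -0.0], [-0.225, -0.974, -0.0], [-0.0, 0.0, -1.0]]
contact_force: [1.5, -0.7, -0.7]
grip_width: 0.0354
```

Request:
play_rows:
  hand: [10, 10, 10, 10]
  slide:
    - [0.0003, 0.0015, 0]
    - [0.0007, 0.0029, 0]
    - [0.0007, 0.0029, 0]
    - [0.0007, 0.0029, 0]
  turn: [0, 0, 0, 0]

```text
clock: 37.88
tcp_pos: [0.5505, 0.0976, 0.0918]
tool_rot: [[0.974, -0.226, -0.001], [-0.226, -0.974, -0.003], [-0.0, 0.003, -1.0]]
contact_force: [-2.0, -13.4, 1.8]
grip_width: 0.0357
```

Request:
play_rows:
  hand: [10, 10, 10]
  slide:
    - [0.0003, 0.0015, 0]
    - [0.0003, 0.0015, 0]
    - [0.0003, 0.0015, 0]
  turn: [0, 0, 0]

```text
clock: 38.13
tcp_pos: [0.5506, 0.0979, 0.0918]
tool_rot: [[0.974, -0.227, -0.001], [-0.227, -0.974, -0.006], [0.0, 0.006, -1.0]]
contact_force: [-3.9, -22.7, 4.0]
grip_width: 0.0352
```

Request:
play_rows:
  hand: [10, 10, 10, 60, 60, 60, 60, 60, 60, 60, 60]
  slide:
    - [-0.0004, -0.0018, 0]
    - [-0.0006, -0.0024, -0.002]
    - [-0.0006, -0.0024, -0.002]
    - [-0.0006, -0.0024, -0.002]
    - [-0.0006, -0.0024, -0.002]
    - [-0.0006, -0.0024, -0.002]
    - [-0.0006, -0.0024, 0.01]
    - [-0.0006, -0.0024, 0.04]
    - [-0.0006, -0.0024, 0.08]
    - [-0.0006, -0.0024, 0.1]
    - [-0.0006, -0.0024, 0.1]
  turn: [0, 0, 0, 0, 0, 0, 0, 0, 0, 0, 0]

```text
clock: 39.05
tcp_pos: [0.5528, 0.099, 0.1969]
tool_rot: [[0.974, -0.225, 0.007], [-0.225, -0.974, 0.001], [0.006, -0.003, -1.0]]
contact_force: [1.1, -1.0, 0.0]
grip_width: 0.0512
```

Request:
play_rows:
  hand: [60, 60, 60, 60, 60, 60, 60, 60, 60, 60, 60, 60]
  slide:
    - [-0.05, -0.35, 0.03]
    - [-0.05, -0.35, 0.03]
    - [-0.05, -0.35, 0.03]
    - [-0.05, -0.35, 0.03]
    - [-0.05, -0.35, 0.03]
    - [-0.05, -0.35, 0.03]
    - [-0.05, -0.35, 0.03]
    - [-0.05, -0.35, 0.03]
    - [-0.05, -0.35, 0.03]
    - [-0.05, -0.35, 0.03]
    - [-0.05, -0.35, 0.03]
    - [-0.05, -0.35, 0.03]
  turn: [0, 0, 0, 0, 0, 0, 0, 0, 0, 0, 0, 0]

```text
clock: 40.05
tcp_pos: [0.5007, -0.251, 0.2216]
tool_rot: [[0.974, -0.225, -0.0], [-0.225, -0.974, 0.001], [-0.001, -0.0, -1.0]]
contact_force: [-1.0, 0.4, -0.2]
grip_width: 0.0514
```

```bash
python3 look.py; python3 - <<'E'
from h import *
s=np.load("ls.npy");t=np.load("lt.npy")
a=cv2.resize(s[200:305,120:310],None,fx=4,fy=4,interpolation=cv2.INTER_CUBIC)
b=cv2.resize(t[180:239,125:315],None,fx=4,fy=4,interpolation=cv2.INTER_CUBIC)[:180]
cv2.imwrite("pics/l.png",np.vstack([a,b]))
E
```

```text
40.15 [ 0.5009 -0.2504  0.2218] 0.0509 [ 0.4 -0.5 -0.1]
```

View pics/l.png

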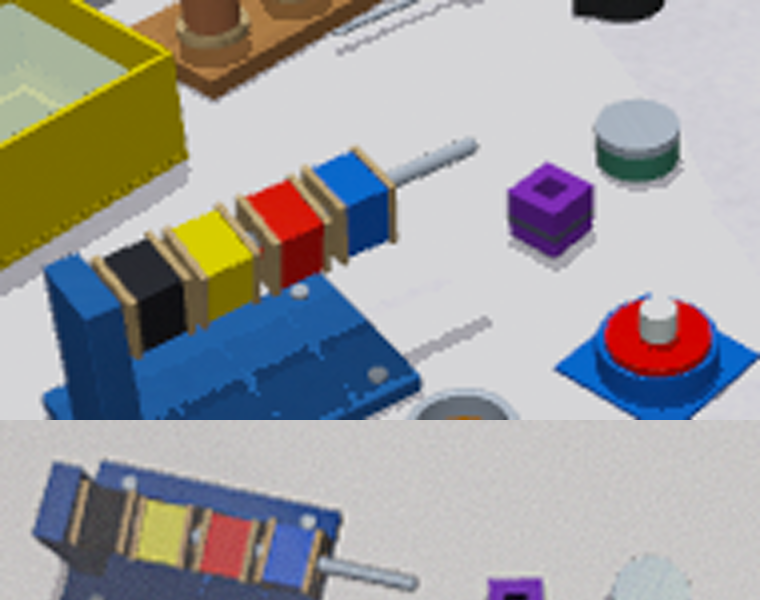

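The end cap fell off. It now stands closed end down with the hole up, near (548,208) in the crop. The spools and pot cap are fine. The rod tip is rounded and I backed off before release, so the cap probably sat too shallow to balance. I'll locate it now.

```bash
sed -i 's/zc=None,win=55/zc=None,win=55,H=None/; s/^    H=W$/    H=H or W/' h.py; python3 - <<'E'
from h import *
s={"side":np.load("ls.npy"),"top":np.load("lt.npy")}
g=onz("side",((548+.5)/4-.5+120,(190+.5)/4-.5+200),.034); print("guess",g)
for y in(-13,20,45):
    print(fitbox({"side":s["side"]},g[0],g[1],y,.036,.036,H=.034),fitbox({"top":s["top"]},g[0]+.005,g[1],y,.036,.036,H=.034))
K=status.observe()["tcp_pos"]; print(K)
E
```

```text
guess [0.54637637 0.03308828 0.034     ]
(array([547.8,  29.9,   3.2]), np.float64(0.054)) (array([ 5.525e+02,  3.160e+01, -4.000e-01]), np.float64(0.041))
(array([547.8,  30. ,   2.5]), np.float64(0.053)) (array([ 5.529e+02,  3.140e+01, -4.000e-01]), np.float64(0.038))
(array([547.5,  29.7,  92.5]), np.float64(0.054)) (array([552.9,  31.4,  89.5]), np.float64(0.038))
[ 0.50090827 -0.25044607  0.22178374]
```

Request:
play_rows:
  hand: [70, 70, 70, 70, 70, 70, 70, 70, 70, 70, 70, 70]
  slide:
    - [0.0468, 0.281, -0.02]
    - [0.0468, 0.281, -0.02]
    - [0.0468, 0.281, -0.02]
    - [0.0468, 0.281, -0.02]
    - [0.0468, 0.281, -0.02]
    - [0.0468, 0.281, -0.02]
    - [0.0468, 0.281, -0.02]
    - [0.0468, 0.281, -0.02]
    - [0.0468, 0.281, -0.02]
    - [0.0468, 0.281, -0.02]
    - [0.0468, 0.281, -0.02]
    - [0.0468, 0.281, -0.02]
  turn: [14, 14, 14, 14, 14, 14, 14, 14, 14, 14, 14, 14]

```text
clock: 41.15
tcp_pos: [0.5474, 0.0287, 0.2022]
tool_rot: [[1.0, 0.016, 0.0], [0.016, -1.0, -0.0], [0.0, 0.0, -1.0]]
contact_force: [0.1, -0.1, 0.3]
grip_width: 0.0596
```

Request:
play_rows:
  hand: [70, 70, 70, 70, 70, 70, 70, 70, 70, 70, 70, 70]
  slide:
    - [0, 0, -0.03]
    - [0, 0, -0.06]
    - [0, 0, -0.09]
    - [0, 0, -0.12]
    - [0, 0, -0.15]
    - [0, 0, -0.17]
    - [0, 0, -0.18]
    - [0, 0, -0.187]
    - [0, 0, -0.191]
    - [0, 0, -0.194]
    - [0, 0, -0.195]
    - [0, 0, -0.195]
  turn: [0, 0, 0, 0, 0, 0, 0, 0, 0, 0, 0, 0]

```text
clock: 42.15
tcp_pos: [0.548, 0.0295, 0.0077]
tool_rot: [[1.0, 0.017, 0.001], [0.017, -1.0, 0.0], [0.001, -0.0, -1.0]]
contact_force: [-0.3, 0.8, 0.4]
grip_width: 0.0596
```

Request:
play_rows:
  hand: [30, 20, 10, 10, 10, 10, 10, 10, 10, 10, 10, 10]
  slide:
    - [0, 0, 0]
    - [0, 0, 0]
    - [0, 0, 0]
    - [0, 0, 0]
    - [0, 0, 0]
    - [0, 0, 0.02]
    - [0, 0, 0.05]
    - [0, 0, 0.08]
    - [0, 0, 0.11]
    - [0, 0, 0.12]
    - [0, 0, 0.12]
    - [0, 0, 0.12]
  turn: [0, 0, 0, 0, 0, 0, 0, 0, -7, -14, -14, -14]
  squeeze: 20

```text
clock: 43.15
tcp_pos: [0.5478, 0.0295, 0.1273]
tool_rot: [[0.975, -0.222, 0.001], [-0.222, -0.975, 0.0], [0.001, -0.0, -1.0]]
contact_force: [-0.7, -0.2, -1.5]
grip_width: 0.0359
```

Request:
play_rows:
  hand: [10, 10, 10, 10, 10, 10]
  slide:
    - [-0.0038, 0.0377, 0]
    - [-0.0038, 0.0377, -0.028]
    - [-0.0038, 0.0377, -0.028]
    - [-0.0038, 0.0377, -0.028]
    - [-0.0038, 0.0377, -0.028]
    - [-0.0038, 0.0377, -0.028]
  turn: [0, 0, 0, 0, 0, 0]

```text
clock: 43.65
tcp_pos: [0.544, 0.0667, 0.0997]
tool_rot: [[0.974, -0.225, 0.0], [-0.225, -0.974, -0.0], [0.0, -0.0, -1.0]]
contact_force: [-0.3, -0.5, -0.1]
grip_width: 0.0356
```

Request:
play_rows:
  hand: [10, 10, 10, 10]
  slide:
    - [0.0016, 0.0068, 0]
    - [0.0023, 0.0097, 0.0035]
    - [0.003, 0.0129, 0.007]
    - [0.003, 0.0129, 0.007]
  turn: [0, 0, 0, 0]

```text
clock: 43.98
tcp_pos: [0.5469, 0.0797, 0.1069]
tool_rot: [[0.974, -0.225, 0.0], [-0.225, -0.974, -0.002], [0.001, 0.001, -1.0]]
contact_force: [-2.7, -6.6, 4.7]
grip_width: 0.0355
```

Request:
play_rows:
  hand: [10, 10, 10, 10, 10]
  slide:
    - [0.0009, 0.004, 0.0023]
    - [0.0019, 0.008, 0.0045]
    - [0.0029, 0.0125, 0.0053]
    - [0.0039, 0.017, 0.0059]
    - [0.0039, 0.017, 0.0059]
  turn: [0, 0, 0, 0, 0]

```text
clock: 44.4
tcp_pos: [0.5511, 0.097, 0.1128]
tool_rot: [[0.974, -0.225, 0.001], [-0.225, -0.974, -0.001], [0.001, 0.001, -1.0]]
contact_force: [-0.7, -3.9, 6.1]
grip_width: 0.0355
```

```bash
python3 look.py; python3 - <<'E'
from h import *
s=np.load("ls.npy")
cv2.imwrite("pics/m.png",cv2.resize(s[195:265,190:290],None,fx=6,fy=6,interpolation=cv2.INTER_CUBIC))
E
```

```text
44.5 [0.5515 0.0969 0.113 ] 0.0357 [ 0.3 -3.6  4.4]
```

View pics/m.png

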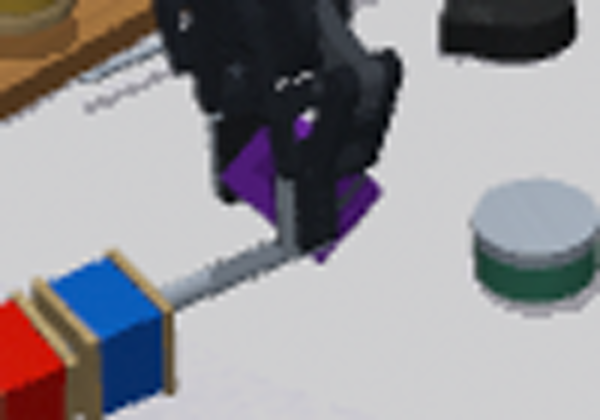

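Request:
play_rows:
  hand: [10, 10, 10, 10, 10, 10]
  slide:
    - [0.001, 0.0045, -0.0007]
    - [0.0021, 0.009, -0.0018]
    - [0.003, 0.0131, -0.0039]
    - [0.003, 0.0131, -0.0055]
    - [0.003, 0.0131, -0.0065]
    - [0.003, 0.0131, -0.0065]
  turn: [0, 0, 0, 0, 0, 0]

```text
clock: 45.0
tcp_pos: [0.5548, 0.1099, 0.1067]
tool_rot: [[0.974, -0.225, 0.003], [-0.225, -0.974, -0.001], [0.003, 0.0, -1.0]]
contact_force: [1.7, -6.0, 4.8]
grip_width: 0.0358
```

Request:
play_rows:
  hand: [10, 10, 10, 10, 10, 10, 10, 10, 10, 10, 10, 10]
  slide:
    - [0, 0, 0.02]
    - [0, 0, 0.03]
    - [-0.003, -0.04, 0.03]
    - [-0.0065, -0.08, 0.03]
    - [-0.0065, -0.09, 0.03]
    - [-0.0065, -0.09, 0]
    - [-0.0065, -0.09, -0.03]
    - [-0.0065, -0.09, -0.055]
    - [-0.0065, -0.09, -0.075]
    - [-0.0065, -0.09, -0.085]
    - [-0.0065, -0.09, -0.09]
    - [-0.0065, -0.09, -0.09]
  turn: [0, 0, 0, 0, 0, 0, 0, 0, 0, 0, 0, 0]

```text
clock: 46.0
tcp_pos: [0.5471, 0.0203, 0.0153]
tool_rot: [[0.974, -0.225, -0.0], [-0.225, -0.974, 0.0], [-0.0, 0.0, -1.0]]
contact_force: [-0.3, -0.1, -1.0]
grip_width: 0.0353
```

Request:
play_rows:
  hand: [10, 10, 10, 10]
  slide:
    - [0, 0, -0.003]
    - [0, 0, -0.006]
    - [0, 0, -0.009]
    - [0, 0, -0.009]
  turn: [0, 0, 0, 0]

```text
clock: 46.33
tcp_pos: [0.5472, 0.0202, 0.0064]
tool_rot: [[0.974, -0.225, 0.0], [-0.225, -0.974, 0.0], [0.0, -0.0, -1.0]]
contact_force: [-0.7, 0.1, -1.0]
grip_width: 0.036
```

Request:
play_rows:
  hand: [60, 60, 60, 60, 60, 60, 60, 60, 60, 60]
  slide:
    - [0, 0, 0]
    - [0, 0, 0]
    - [0, 0, 0]
    - [0, 0, 0.02]
    - [0, 0, 0.05]
    - [0, 0, 0.09]
    - [0, -0.04, 0.13]
    - [0, -0.08, 0.15]
    - [0, -0.1, 0.15]
    - [0, -0.1, 0.15]
  turn: [0, 0, 0, 0, 0, 0, 0, 0, 0, 0]

```text
clock: 47.17
tcp_pos: [0.5483, -0.0848, 0.1593]
tool_rot: [[0.974, -0.228, 0.004], [-0.228, -0.974, -0.002], [0.005, 0.001, -1.0]]
contact_force: [0.4, -0.5, -0.4]
grip_width: 0.0514
```

```bash
python3 look.py; python3 - <<'E'
from h import *
s=np.load("ls.npy")
for y in(-103,-110):
  print(fitbox({"side":s},.547,.024,y,.034,.036),"standing",fitbox({"side":s},.547,.024,y,.036,.036,H=.034))
m=models.search_frame("side","endcap_center"); K,R,t=cam("side")
print([(round(d["confidence"],2),(R.T@(np.array(d["location"])-t)).round(3)) for d in m])
cv2.imwrite("pics/n.png",np.vstack([cv2.resize(s[212:262,215:305],None,fx=8,fy=8,interpolation=cv2.INTER_CUBIC)]))
# dark band orientation: mean brightness profile of top face along axis
E
```

```text
47.2667 [ 0.5473 -0.0809  0.1569] 0.0513 [-0.1  0.4  0.5]
(array([ 544.2,   15.4, -105.3]), np.float64(0.16)) standing (array([ 545.1,   13.8, -105. ]), np.float64(0.18))
(array([ 543.9,   15.1, -105.4]), np.float64(0.159)) standing (array([ 545.4,   14.1, -104.9]), np.float64(0.18))
[(0.58, array([0.532, 0.024, 0.027]))]
```

```bash
python3 - <<'E'
from h import *
s=np.load("ls.npy"); x,y,th=.5445,.0155,np.deg2rad(-105)
d=np.array([np.cos(th),np.sin(th),0]); l=np.array([-d[1],d[0],0]); c=np.array([x,y,.018])
def grid(o,a,b,n=12,A=.022,B=.022):
    u=np.linspace(-1,1,n); P=np.array([[o+a*A*i+b*B*j for i in u] for j in u]).reshape(-1,3)
    p=proj("side",P).astype(np.float32); v=cv2.remap(s,p[:,0].reshape(n,n),p[:,1].reshape(n,n),cv2.INTER_LINEAR)
    for r in v: print(" ".join("%3d/%-3d"%(q[0],q[1]) for q in r))
    print()
print("end +y face (B/G), rows up->down"); grid(c-.017*d,-l,np.array([0,0,-1.]))
print("top face: cols along d, rows along l"); grid(c+[0,0,.018],d,l)
E
```

```text
end +y face (B/G), rows up->down
218/213 218/213 204/164 172/50  171/43  173/43  167/41  166/41  162/40  163/39  165/40  149/35 
218/211 211/189 156/72  135/37  136/32  128/30  124/29  119/27  119/26  123/28  120/29  105/23 
217/210 176/151 114/58  100/27  100/23   98/24   98/23   98/22   98/22   98/23   99/22  100/21 
215/209 173/146 115/64  100/29   99/23   99/22   99/23   99/22   99/23   98/23   99/23  100/22 
213/204 193/177 114/67  100/28  100/22  100/22  100/23  103/23  107/25   99/24   99/22  100/22 
214/208 191/176 111/60  100/26  100/22  101/22  106/24  116/27  107/25  100/23   99/23  100/23 
214/206 186/167 111/60   98/24  100/23  107/23  117/27  117/27  108/25  100/23   99/23  100/22 
213/205 183/161 110/58   98/22  101/23  112/26  113/27  113/25  103/23   98/23   99/22  100/23 
212/203 181/160 110/59   98/24   99/23  100/23  101/24  100/24   98/24   98/23   99/22  100/22 
211/203 184/168 115/71  103/35  102/33  102/32  105/40  106/42  106/43  105/41  109/48  119/68 
218/214 189/176 137/107 142/114 139/110 144/121 141/115 140/112 137/109 144/124 145/122 156/147
218/212 201
[... 574 characters left out ...]
/41  178/63   99/82   63/76 
 99/24  107/25  168/42  174/43  174/43  171/44  126/82  165/52  170/43  176/59  115/108  60/74 
100/28  114/26  169/42  174/43  174/43  174/44  126/80  167/49  170/43  179/64  209/195  77/85 
114/60  117/27  173/43  174/43  174/43  172/44  130/82  167/49  170/43  179/56  210/193 159/158
173/146 121/40  172/43  174/43  173/43  171/44  129/83  165/52  172/43  176/47  202/184 216/212
215/209 161/101 173/46  178/65  174/48  171/53  123/92  163/57  173/62  178/51  207/195 218/214
218/212 212/195 199/149 201/159 202/159 200/154 179/164 189/144 205/173 208/166 218/213 218/214
217/213 218/211 218/213 217/214 218/213 218/212 215/209 218/213 218/212 218/213 217/214 218/214
```

The cap lies flat again with the hole toward the rod, centre about (0.546, 0.015). Regripping.

Request:
play_rows:
  hand: [60, 60, 60, 60, 60, 60, 60, 60, 60, 60, 60, 60]
  slide:
    - [-0.0012, 0.03, 0]
    - [-0.0012, 0.06, 0]
    - [-0.0012, 0.09, 0]
    - [-0.0012, 0.0948, 0]
    - [-0.0012, 0.0948, -0.03]
    - [-0.0012, 0.0948, -0.06]
    - [-0.0012, 0.0948, -0.09]
    - [-0.0012, 0.0948, -0.115]
    - [-0.0012, 0.0948, -0.13]
    - [-0.0012, 0.0948, -0.14]
    - [-0.0012, 0.0948, -0.145]
    - [-0.0012, 0.0948, -0.145]
  turn: [0, 0, 0, 0, 0, 0, 0, 0, 0, 0, 0, 0]

```text
clock: 48.32
tcp_pos: [0.5454, 0.0154, 0.0107]
tool_rot: [[0.975, -0.224, -0.001], [-0.224, -0.975, 0.0], [-0.001, 0.0, -1.0]]
contact_force: [-0.3, -0.1, 0.2]
grip_width: 0.0511
```

Request:
play_rows:
  hand: [60, 30, 20, 10, 10, 10, 10, 10, 10, 10, 10, 10]
  slide:
    - [0, 0, 0]
    - [0, 0, 0]
    - [0, 0, 0]
    - [0, 0, 0]
    - [0, 0, 0]
    - [0, 0, 0]
    - [0, 0, 0.02]
    - [0, 0, 0.04]
    - [0, 0, 0.06]
    - [0, 0, 0.08]
    - [0, 0, 0.08]
    - [0, 0, 0.08]
  turn: [0, 0, 0, 0, 0, 0, 0, 0, 0, 0, 0, 0]
  squeeze: 50

```text
clock: 49.32
tcp_pos: [0.547, 0.015, 0.0929]
tool_rot: [[0.974, -0.225, 0.003], [-0.225, -0.974, 0.0], [0.003, -0.001, -1.0]]
contact_force: [-1.1, -1.1, -1.9]
grip_width: 0.0355
```

Request:
play_rows:
  hand: [10, 10, 10, 10, 10, 10]
  slide:
    - [-0.0134, 0.0031, 0.002]
    - [-0.0134, 0.0031, 0.002]
    - [-0.01, 0.0177, 0.002]
    - [-0.0066, 0.0323, 0.002]
    - [-0.0066, 0.0323, 0.002]
    - [-0.0066, 0.0323, 0.002]
  turn: [0, 0, 0, 0, 0, 0]

```text
clock: 49.82
tcp_pos: [0.5392, 0.0476, 0.0928]
tool_rot: [[0.975, -0.224, -0.001], [-0.224, -0.975, -0.0], [-0.001, 0.0, -1.0]]
contact_force: [-0.3, 0.1, -1.2]
grip_width: 0.0349
```

Request:
play_rows:
  hand: [10, 10, 10, 10, 10, 10]
  slide:
    - [0.0023, 0.0097, 0]
    - [0.0045, 0.0195, 0]
    - [0.0056, 0.0244, 0]
    - [0.0068, 0.0292, 0]
    - [0.0079, 0.0341, 0]
    - [0.0079, 0.0341, 0]
  turn: [0, 0, 0, 0, 0, 0]

```text
clock: 50.32
tcp_pos: [0.5474, 0.0823, 0.0933]
tool_rot: [[0.975, -0.224, 0.0], [-0.224, -0.975, 0.0], [0.0, -0.0, -1.0]]
contact_force: [-0.3, -0.1, -0.3]
grip_width: 0.035
```

Request:
play_rows:
  hand: [10, 10, 10, 10, 10]
  slide:
    - [0.0011, 0.0049, 0]
    - [0.0023, 0.0097, 0]
    - [0.0029, 0.0127, 0]
    - [0.0034, 0.0146, 0]
    - [0.0034, 0.0146, 0]
  turn: [0, 0, 0, 0, 0]

```text
clock: 50.73
tcp_pos: [0.5507, 0.0964, 0.0934]
tool_rot: [[0.974, -0.225, 0.0], [-0.225, -0.974, 0.0], [0.0, -0.0, -1.0]]
contact_force: [-0.1, 0.4, -0.1]
grip_width: 0.0352
```

Request:
play_rows:
  hand: [10, 10, 10, 10]
  slide:
    - [0.0003, 0.0015, 0]
    - [0.0007, 0.0029, 0]
    - [0.0009, 0.0039, 0]
    - [0.0009, 0.0039, 0]
  turn: [0, 0, 0, 0]

```text
clock: 51.07
tcp_pos: [0.5513, 0.0991, 0.0933]
tool_rot: [[0.974, -0.226, -0.0], [-0.226, -0.974, -0.002], [0.0, 0.002, -1.0]]
contact_force: [-1.0, -6.5, 0.5]
grip_width: 0.0351
```

Request:
play_rows:
  hand: [10, 10, 10, 10]
  slide:
    - [0.0003, 0.0015, 0]
    - [0.0006, 0.0025, 0]
    - [0.0006, 0.0025, 0]
    - [0.0006, 0.0025, 0]
  turn: [0, 0, 0, 0]

```text
clock: 51.4
tcp_pos: [0.5514, 0.0996, 0.0932]
tool_rot: [[0.974, -0.227, -0.001], [-0.227, -0.974, -0.005], [0.0, 0.006, -1.0]]
contact_force: [-4.7, -21.4, 3.3]
grip_width: 0.035
```

```bash
python3 look.py; python3 - <<'E'
from h import *
s=np.load("ls.npy")
cv2.imwrite("pics/o.png",cv2.resize(s[200:265,185:285],None,fx=7,fy=7,interpolation=cv2.INTER_CUBIC))
d=np.array([-.2258,-.9742,0]); T=np.array([.5496,.0916,.1])
for z in(.1,.102): # sample along rod axis
    a=np.arange(-70,6,3); p=proj("side",T+np.outer(a/1e3,d)+[0,0,z-.1]).astype(np.float32)
    v=cv2.remap(s,p[:,0],p[:,1],cv2.INTER_LINEAR)[:,0]
    print([(int(i),*map(int,q)) for i,q in zip(a,v)])
E
```

```text
51.5 [0.5514 0.0996 0.0932] 0.0352 [ -3.8 -21.2   3.9]
[(-70, 187, 94, 11), (-67, 187, 94, 12), (-64, 187, 94, 12), (-61, 187, 93, 10), (-58, 164, 92, 34), (-55, 108, 131, 145), (-52, 135, 150, 158), (-49, 162, 151, 141), (-46, 161, 150, 140), (-43, 155, 143, 134), (-40, 141, 130, 121), (-37, 127, 117, 109), (-34, 127, 116, 108), (-31, 127, 116, 108), (-28, 127, 116, 108), (-25, 127, 117, 109), (-22, 127, 116, 109), (-19, 102, 50, 74), (-16, 93, 22, 60), (-13, 102, 22, 66), (-10, 107, 24, 69), (-7, 94, 41, 66), (-4, 92, 82, 77), (-1, 105, 98, 91), (2, 59, 53, 49), (5, 32, 27, 25)]
[(-70, 187, 93, 12), (-67, 187, 93, 11), (-64, 187, 94, 12), (-61, 187, 94, 11), (-58, 138, 100, 71), (-55, 106, 145, 166), (-52, 158, 158, 158), (-49, 179, 166, 156), (-46, 175, 163, 153), (-43, 178, 166, 156), (-40, 148, 138, 129), (-37, 127, 116, 109), (-34, 125, 115, 108), (-31, 127, 115, 107), (-28, 125, 115, 107), (-25, 124, 113, 107), (-22, 115, 84, 92), (-19, 94, 27, 63), (-16, 95, 21, 61), (-13, 110, 24, 71), (-10, 110, 24, 71), (-7, 92, 40, 65), (-4, 90, 81, 76), (-1, 105, 97, 91), (2, 61, 55, 51), (5, 32, 28, 24)]
```

```bash
python3 - <<'E'
from h import *
s=np.load("side.npy")
d=np.array([-.2258,-.9742,0]); T=np.array([.5496,.0916,.1])
for z in(.098,.1,.102):
    a=np.arange(-14,10,1.5); p=proj("side",T+np.outer(a/1e3,d)+[0,0,z-.1]).astype(np.float32)
    v=cv2.remap(s,p[:,0],p[:,1],cv2.INTER_LINEAR)[:,0]
    print([(float(i),int(q[1])) for i,q in zip(a,v)])
E
```

```text
[(-14.0, 133), (-12.5, 133), (-11.0, 134), (-9.5, 133), (-8.0, 133), (-6.5, 133), (-5.0, 135), (-3.5, 134), (-2.0, 132), (-0.5, 133), (1.0, 132), (2.5, 133), (4.0, 156), (5.5, 184), (7.0, 197), (8.5, 198)]
[(-14.0, 151), (-12.5, 151), (-11.0, 150), (-9.5, 151), (-8.0, 151), (-6.5, 151), (-5.0, 150), (-3.5, 151), (-2.0, 151), (-0.5, 150), (1.0, 145), (2.5, 150), (4.0, 183), (5.5, 197), (7.0, 198), (8.5, 198)]
[(-14.0, 165), (-12.5, 165), (-11.0, 163), (-9.5, 164), (-8.0, 166), (-6.5, 164), (-5.0, 161), (-3.5, 162), (-2.0, 163), (-0.5, 163), (1.0, 162), (2.5, 169), (4.0, 190), (5.5, 197), (7.0, 198), (8.5, 198)]
```

View pics/o.png

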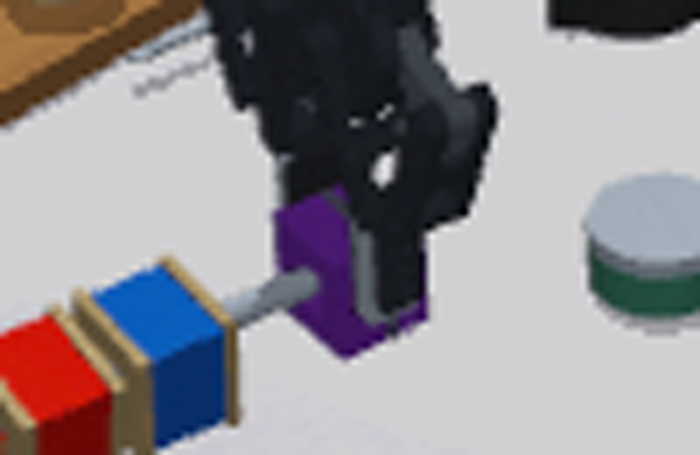

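Both the images and the 21 N push-back say the cap is fully seated: the tip is really at s=+4 and the opening at -20.5, so about 25 mm is in. Releasing gently, then checking at each stage.

Request:
play_rows:
  hand: [10, 10, 25, 45, 50, 60, 60, 60]
  slide:
    - [-0.0004, -0.0018, -0.002]
    - [-0.0004, -0.0018, -0.002]
    - [-0.0004, -0.0018, -0.002]
    - [-0.0004, -0.0018, -0.002]
    - [-0.0004, -0.0018, -0.002]
    - [-0.0004, -0.0018, -0.002]
    - [-0.0004, -0.0018, -0.002]
    - [-0.0004, -0.0018, -0.002]
  turn: [0, 0, 0, 0, 0, 0, 0, 0]

```text
clock: 52.17
tcp_pos: [0.5517, 0.1007, 0.0914]
tool_rot: [[0.974, -0.225, -0.0], [-0.225, -0.974, 0.0], [-0.0, -0.0, -1.0]]
contact_force: [-0.3, 0.1, 0.4]
grip_width: 0.0513
```

```bash
cat > chk.py <<'E'
from h import *
s=np.ascontiguousarray(eyes.camera("side")[:,:,::-1]); np.save("lc.npy",s)
o=status.observe(); print(o["clock"],o["tcp_pos"].round(4),round(o["grip_width"],4),o["contact_force"].round(1))
def comp(M,c):
    n,lab,st,ce=cv2.connectedComponentsWithStats(M.astype(np.uint8)); print(c,[(int(st[i,4]),st[i,:4].tolist(),ce[i].round(1).tolist()) for i in range(1,n) if st[i,4]>60])
h=cv2.cvtColor(s,cv2.COLOR_BGR2HSV); v=(h[...,0]>130)&(h[...,0]<155)&(h[...,1]>120); v[:,400:]=0
comp(v,"violet")
d=np.array([-.2258,-.9742,0]); T=np.array([.5496,.0916,.1])
a=np.arange(-61,25,4); p=proj("side",T+np.outer(a/1e3,d)).astype(np.float32); q=cv2.remap(s,p[:,0],p[:,1],cv2.INTER_LINEAR)[:,0]
print([(int(i),*map(int,w)) for i,w in zip(a,q)])
E
python3 chk.py
```

```text
52.2167 [0.5518 0.1007 0.0914] 0.0516 [-0.7 -0.2 -1. ]
violet [(214, [224, 227, 16, 24], [231.5, 238.0])]
[(-61, 187, 93, 11), (-57, 133, 90, 63), (-53, 118, 149, 165), (-49, 163, 151, 142), (-45, 162, 150, 141), (-41, 149, 137, 128), (-37, 127, 117, 109), (-33, 127, 116, 109), (-29, 127, 116, 108), (-25, 128, 117, 109), (-21, 126, 111, 107), (-17, 94, 26, 62), (-13, 102, 23, 66), (-9, 111, 25, 72), (-5, 101, 24, 66), (-1, 97, 80, 80), (3, 100, 93, 86), (7, 34, 29, 26), (11, 33, 27, 25), (15, 32, 27, 24), (19, 30, 25, 22), (23, 32, 27, 25)]
```

Request:
play_rows:
  hand: [60, 60, 60, 60, 60, 60, 60]
  slide:
    - [0, 0, 0.005]
    - [0, 0, 0.012]
    - [0, 0, 0.02]
    - [0, 0, 0.03]
    - [0, 0, 0.045]
    - [0, 0, 0.06]
    - [0, 0, 0.06]
  turn: [0, 0, 0, 0, 0, 0, 0]

```text
clock: 52.8
tcp_pos: [0.5532, 0.1009, 0.1552]
tool_rot: [[0.974, -0.225, 0.005], [-0.225, -0.974, 0.001], [0.004, -0.002, -1.0]]
contact_force: [0.2, 1.1, 0.6]
grip_width: 0.0512
```

```bash
python3 chk.py
```

```text
52.85 [0.5528 0.1008 0.1535] 0.0514 [ 0.6 -0.1 -0.2]
violet [(346, [225, 226, 21, 25], [235.3, 237.9])]
[(-61, 183, 91, 10), (-57, 130, 88, 62), (-53, 115, 145, 161), (-49, 159, 147, 138), (-45, 158, 147, 138), (-41, 151, 140, 131), (-37, 124, 114, 106), (-33, 123, 113, 105), (-29, 124, 113, 106), (-25, 124, 113, 106), (-21, 123, 108, 103), (-17, 91, 25, 60), (-13, 99, 22, 65), (-9, 108, 24, 71), (-5, 106, 23, 69), (-1, 109, 24, 71), (3, 117, 38, 79), (7, 117, 68, 85), (11, 154, 37, 104), (15, 166, 41, 113), (19, 165, 70, 124), (23, 203, 199, 201)]
```

Request:
play_rows:
  hand: [60, 60, 60, 60, 60, 60, 60, 60, 60, 60, 60, 60]
  slide:
    - [0, 0, 0.03]
    - [0, 0, 0.05]
    - [-0.05, -0.35, 0.05]
    - [-0.05, -0.35, 0.05]
    - [-0.05, -0.35, 0.05]
    - [-0.05, -0.35, 0.05]
    - [-0.05, -0.35, 0.05]
    - [-0.05, -0.35, 0.05]
    - [-0.05, -0.35, 0.05]
    - [-0.05, -0.35, 0.05]
    - [-0.05, -0.35, 0.05]
    - [-0.05, -0.35, 0.05]
  turn: [0, 0, 0, 0, 0, 0, 0, 0, 0, 0, 0, 0]

```text
clock: 53.85
tcp_pos: [0.5005, -0.2533, 0.2008]
tool_rot: [[0.973, -0.229, -0.001], [-0.229, -0.973, -0.001], [-0.001, 0.001, -1.0]]
contact_force: [0.3, -0.3, -0.9]
grip_width: 0.0513
```

```bash
python3 chk.py; cat > capfit.py <<'E'
from h import *
s=np.load("lc.npy"); t=np.ascontiguousarray(eyes.camera("top")[:,:,::-1])
d=np.array([-.2258,-.9742,0]); l=np.array([.9742,-.2258,0]); T=np.array([.5496,.0916,.1]); up=np.array([0,0,1.])
def vmask(im):
    h=cv2.cvtColor(cv2.resize(im,None,fx=S,fy=S,interpolation=cv2.INTER_CUBIC),cv2.COLOR_BGR2HSV)
    m=((h[...,0]>130)&(h[...,0]<158)&(h[...,1]>90)).astype(np.uint8)
    return cv2.morphologyEx(m,cv2.MORPH_CLOSE,np.ones((25,25)))
c=np.array([[a,b,e] for a in(-17,17) for b in(-18,18) for e in(-18,18)])/1000
D={}
for n,im,off in(("side",s,np.zeros(3)),("top",t,np.array([.0053,0,0]))):
    u=proj(n,T+off)[0].astype(int)-25; D[n]=(u,vmask(im[u[1]:u[1]+50,u[0]:u[0]+50])>0,off)
def fit(names):
    def cost(q):
        tot=0; th=np.deg2rad(q[3]); dd=d*np.cos(th)-up*np.sin(th); uu=up*np.cos(th)+d*np.sin(th)
        P=T+d*q[0]/1e3+l*q[1]/1e3+up*q[2]/1e3+c[:,:1]*dd+c[:,1:2]*l+c[:,2:]*uu
        for n in names:
            u,M,off=D[n]; p=(proj(n,P+off)-u+.5)*S-.5; I=np.zeros(M.shape,np.uint8); cv2.fillConvexPoly(I,cv2.convexHull((p*16).round().astype(np.int32)),1,shift=4); I=I>0
            tot+=1-(I&M).sum()/max(1,(I|M).sum())
        return tot
    x0=np.array([-5,0,-3,0.]); r=minimize(cost,x0,method="Nelder-Mead",options=dict(initial_simplex=np.vstack([x0]+[x0+e for e in np.diag([6,3,3,8])]),xatol=.05,fatol=1e-5)); return r.x.round(1),round(r.fun,3)
print("s,lat,dz(mm),pitch(deg):",fit(["side"]),fit(["top"]),fit(["side","top"]))
E
python3 capfit.py
```

```text
53.9 [ 0.5009 -0.2512  0.2008] 0.0513 [ 0.4  1.  -0.5]
violet [(346, [225, 226, 21, 25], [235.3, 237.9])]
[(-61, 202, 104, 9), (-57, 148, 100, 68), (-53, 131, 163, 179), (-49, 177, 165, 155), (-45, 178, 165, 155), (-41, 177, 165, 154), (-37, 177, 165, 155), (-33, 177, 164, 155), (-29, 176, 164, 155), (-25, 178, 165, 155), (-21, 134, 121, 114), (-17, 98, 28, 65), (-13, 143, 34, 97), (-9, 182, 45, 127), (-5, 175, 42, 121), (-1, 181, 44, 126), (3, 172, 54, 121), (7, 133, 79, 98), (11, 171, 44, 119), (15, 183, 47, 128), (19, 182, 77, 138), (23, 213, 209, 210)]
s,lat,dz(mm),pitch(deg): (array([-3.8,  3. , -7. , -4.6]), np.float64(0.101)) (array([-7.7, -1.4, -1.4,  6.4]), np.float64(0.109)) (array([-7.9, -2.2, -2.7,  6.1]), np.float64(0.24))
```

The cap stays on with the robot away. I'll give its closed end a gentle nudge with shut fingers to make sure it is fully home.

Request:
play_rows:
  hand: [0, 0, 0, 0, 0, 0, 0, 0, 0, 0, 0, 0]
  slide:
    - [0.0374, 0.2934, 0]
    - [0.0374, 0.2934, 0]
    - [0.0374, 0.2934, 0]
    - [0.0374, 0.2934, 0]
    - [0.0374, 0.2934, 0]
    - [0.0374, 0.2934, 0]
    - [0.0374, 0.2934, 0]
    - [0.0374, 0.2934, 0]
    - [0.0374, 0.2934, 0]
    - [0.0374, 0.2934, 0]
    - [0.0374, 0.2934, 0]
    - [0.0374, 0.2934, 0]
  turn: [0, 0, 0, 0, 0, 0, 0, 0, 0, 0, 0, 0]

```text
clock: 54.95
tcp_pos: [0.5389, 0.0431, 0.2014]
tool_rot: [[0.974, -0.226, -0.0], [-0.226, -0.974, -0.0], [-0.0, 0.0, -1.0]]
contact_force: [-0.5, 0.1, -0.4]
grip_width: 0.0
```

Request:
play_rows:
  hand: [0, 0, 0, 0, 0, 0, 0]
  slide:
    - [0, 0, -0.03]
    - [0, 0, -0.06]
    - [0, 0, -0.09]
    - [0, 0, -0.113]
    - [0, 0, -0.113]
    - [0.0045, 0.0195, -0.113]
    - [0.0045, 0.0195, -0.113]
  turn: [0, 0, 0, 0, 0, 0, 0]

```text
clock: 55.53
tcp_pos: [0.5445, 0.0645, 0.0896]
tool_rot: [[0.974, -0.226, 0.001], [-0.226, -0.974, 0.001], [0.001, -0.001, -1.0]]
contact_force: [0.9, -0.0, 0.0]
grip_width: -0.0002
```

Request:
play_rows:
  hand: [0, 0, 0, 0]
  slide:
    - [0.0005, 0.002, 0]
    - [0.0009, 0.0039, 0]
    - [0.0014, 0.0058, 0]
    - [0.0014, 0.0058, 0]
  turn: [0, 0, 0, 0]

```text
clock: 55.87
tcp_pos: [0.5453, 0.0692, 0.0889]
tool_rot: [[0.974, -0.225, 0.001], [-0.225, -0.974, 0.0], [0.001, -0.0, -1.0]]
contact_force: [0.6, 0.6, 0.8]
grip_width: -0.0001
```

Request:
play_rows:
  hand: [0, 0, 0, 0]
  slide:
    - [0.0005, 0.002, 0]
    - [0.0007, 0.003, 0]
    - [0.0007, 0.003, 0]
    - [0.0007, 0.003, 0]
  turn: [0, 0, 0, 0]

```text
clock: 56.2
tcp_pos: [0.5457, 0.0717, 0.0886]
tool_rot: [[0.974, -0.225, 0.0], [-0.225, -0.974, -0.001], [0.0, 0.001, -1.0]]
contact_force: [-1.6, -5.4, 3.0]
grip_width: -0.0001
```

Request:
play_rows:
  hand: [0, 0, 0, 0]
  slide:
    - [0.0004, 0.0018, 0]
    - [0.0006, 0.0025, 0]
    - [0.0006, 0.0025, 0]
    - [0.0006, 0.0025, 0]
  turn: [0, 0, 0, 0]

```text
clock: 56.53
tcp_pos: [0.5458, 0.0721, 0.0886]
tool_rot: [[0.974, -0.227, -0.001], [-0.227, -0.974, -0.005], [0.0, 0.005, -1.0]]
contact_force: [-4.6, -20.8, 9.6]
grip_width: -0.0001
```

It is rigidly home: 21 N with no further travel. Retreating.

Request:
play_rows:
  hand: [0, 0, 0, 0, 0, 0, 0, 0, 0, 0, 0, 0]
  slide:
    - [-0.0011, -0.0049, 0]
    - [-0.0034, -0.0146, 0]
    - [-0.0068, -0.0292, 0]
    - [-0.0113, -0.0487, 0]
    - [-0.0113, -0.0487, 0.04]
    - [-0.0113, -0.0487, 0.08]
    - [-0.0113, -0.0487, 0.12]
    - [-0.05, -0.3, 0.12]
    - [-0.05, -0.3, 0.12]
    - [-0.05, -0.3, 0.12]
    - [-0.05, -0.3, 0.12]
    - [-0.05, -0.3, 0.12]
  turn: [0, 0, 0, 0, 0, 0, 0, 0, 0, 0, 0, 0]

```text
clock: 57.53
tcp_pos: [0.5024, -0.1818, 0.2086]
tool_rot: [[0.974, -0.225, 0.001], [-0.225, -0.974, 0.0], [0.0, -0.0, -1.0]]
contact_force: [0.3, -0.9, 0.2]
grip_width: -0.0002
```

Request:
play_rows:
  hand: [0, 0, 0, 0, 0, 0, 0, 0, 0, 0, 0, 0]
  slide:
    - [-0.05, -0.15, 0]
    - [-0.05, -0.15, 0]
    - [-0.05, -0.15, 0]
    - [-0.05, -0.15, 0]
    - [-0.05, -0.15, 0]
    - [-0.05, -0.15, 0]
    - [-0.05, -0.15, 0]
    - [-0.05, -0.15, 0]
    - [-0.05, -0.15, 0]
    - [-0.05, -0.15, 0]
    - [-0.05, -0.15, 0]
    - [-0.05, -0.15, 0]
  turn: [0, 0, 0, 0, 0, 0, 0, 0, 0, 0, 0, 0]

```text
clock: 58.53
tcp_pos: [0.4536, -0.3294, 0.2085]
tool_rot: [[0.975, -0.224, 0.0], [-0.224, -0.975, -0.0], [0.0, 0.0, -1.0]]
contact_force: [0.1, 0.5, 0.0]
grip_width: 0.0004
```

```bash
python3 chk.py; python3 capfit.py; python3 - <<'E'
from h import *
l=np.load("lc.npy"); d=np.array([-.2258,-.9742,0]); T=np.array([.5496,.0916,.1])
for a in(198,159,120,78): print(a, l[tuple(proj("side",T-a/1e3*d+[0,0,.016])[0].astype(int)[::-1])])
# changes elsewhere vs start
a=np.load("side.npy").astype(int); m=(np.abs(a-l).sum(2)>120).astype(np.uint8); m[:,395:]=0; m[:110]=0
n,_,st,ce=cv2.connectedComponentsWithStats(cv2.morphologyEx(m,cv2.MORPH_CLOSE,np.ones((3,3))))
print([(int(st[i,4]),ce[i].round().tolist()) for i in range(1,n) if st[i,4]>25])
for th in("potcap_knob","tin"):
    r=models.search_frame("side",th); K,R,t=cam("side"); print(th,[(R.T@(np.array(x["location"])-t)).round(3) for x in r[:1]])
E
```

```text
58.5833 [ 0.4535 -0.3295  0.2085] 0.0001 [ 0.3 -0.4  0. ]
violet [(345, [225, 226, 21, 25], [235.3, 237.9])]
[(-61, 197, 100, 8), (-57, 142, 96, 64), (-53, 126, 157, 174), (-49, 171, 160, 150), (-45, 172, 159, 150), (-41, 171, 159, 149), (-37, 172, 160, 149), (-33, 172, 159, 149), (-29, 171, 159, 149), (-25, 172, 160, 150), (-21, 130, 116, 110), (-17, 93, 25, 62), (-13, 138, 32, 93), (-9, 176, 42, 122), (-5, 169, 40, 117), (-1, 176, 42, 122), (3, 167, 52, 117), (7, 128, 76, 94), (11, 166, 41, 114), (15, 178, 46, 124), (19, 177, 74, 133), (23, 208, 204, 205)]
s,lat,dz(mm),pitch(deg): (array([-4.9,  1.7, -5.4, -4.6]), np.float64(0.103)) (array([-7.5, -2.3, -0.8,  6.1]), np.float64(0.108)) (array([-7.8, -2.2, -2.8,  5.8]), np.float64(0.237))
198 [47 40 39]
159 [  0 200 209]
120 [  6  21 208]
78 [197 100   8]
[(475, [383.0, 131.0]), (1236, [384.0, 198.0]), (328, [328.0, 197.0]), (417, [256.0, 215.0]), (391, [308.0, 215.0]), (455, [345.0, 232.0]), (415, [235.0, 238.0]), (1865, [182.0, 262.0]), (470, [315.0, 252.0]), (448, [284.0, 284.0]), (378, [389.0, 306.0]), (490, [235.0, 307.0]), (568, [388.0, 367.0]), (212, [382.0, 408.0])]
potcap_knob [array([0.42 , 0.082, 0.031])]
tin [array([ 0.547, -0.053,  0.027])]
```

```bash
python3 -c "
from bench import arm
print(arm.hand_in())"
```

```text
the job is handed in; nothing more can be done
None
```

The rack is ready and handed in at about 58.6 s on the robot's clock. The red pot cap sits in the blue holder, and the rod carries black, yellow, red and blue from the upright outward. There was no green spool. The violet end cap is on the tip.

**End cap fell once:** after my first release it dropped off the rod and stood on the stall with its hole up. I don't know the cause. Either the release pulled it back, or it was knocked after I moved away. I tilted it flat against the rod tip, regripped it and pushed it on again.

**Last checks:**
- The end cap did not move under a final push of about 21 N on its closed end. It was still in place about 2 s later, with the arm away.
- The spool colours read in the right order along the rod, and the knob is at the holder.
- The tin is where it started, and I saw no other change in the part of the side view the arm left clear. The turquoise spools were not checked separately at the end.

**Disagreements:**
- The top camera reads about 5 mm off from the side camera in x. I trusted the side camera because it matched the arm's own position.
- The two cameras also differ by about 3 mm on the end cap's final position along the rod, so "fully on" rests on the push test.

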